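# Fit the spacer and hold a squeezed circlip in the bearing bore

### The job

Put the steel spacer ring that fits the bearing housing's bore (58 mm, the middle size of the three) down into the bore, flat on the bearing. Then pick up the green-handled circlip pliers, which already have the circlip on their pins, squeeze the handles until the white line on the right handle meets the yellow line painted on the strap, and lower the clip, level and without forcing it, into the mouth of the bore above the spacer. Finish there still gripping the pliers with the squeeze held steady on the mark; never pinch the clip's ears together, and leave the other two spacers, the grease tin, the socket and the spanner where they are.

Things in the scene. Friction and masses are not known exactly. Their poses are not given: they have to be found in the camera images.
- bore_mouth (a point): Centre of the bore's mouth on the top rim of the fixed aluminium bearing housing, 45 mm above the bench; z up. Round boss 80 mm across; plain bore 62 mm wide, 18.5 mm deep down to the bearing; low bolted flange 128 x 92 mm at its foot, 18 mm high with bolt heads. A spacer lying on the bearing has its top 4.5 mm below the rim.
- spacer_50_mid (a point): Centre (half-way up) of the small loose steel spacer ring, lying flat on the bench: 50 mm outside, 38 mm inside, 14 mm high. Too small; leave it.
- spacer_58_mid (a point): Centre (half-way up) of the middle loose steel spacer ring, lying flat on the bench: 58 mm outside, 46 mm inside, 14 mm high, about 0.1 kg. This one fits the bore with 2 mm to spare all round; let go part-way in, it drops home by itself without jamming.
- spacer_66_mid (a point): Centre (half-way up) of the large loose steel spacer ring, lying flat on the bench: 66 mm outside, 54 mm inside, 14 mm high. Too big; leave it.
- pliers: Bent-nose internal circlip pliers lying flat, loose, 0.17 kg: the left-handle arm, to which the right-handle arm is hinged. Origin at the rivet, half-way through the thickness, 8 mm above the bench at first. x to the nose, y to the left handle, z up. Sprung open, x is the middle line; squeezed evenly, this frame turns left (about +z) from the middle line by half the joint value.
- pliers_grip (a point): Where to grip: midway between the handles, 55 mm behind the rivet, near the centre of mass; from above, fingers on the outer faces. Width over both 59 mm open, 52 mm at the mark (faces then parallel). Green grips 16 mm high (8 mm either way), 9 mm wide, straight from 28 to 86 mm behind the rivet, ending at 137 mm. Axes as the pliers'.
- clip_centre (a point): Centre of the dark round circlip, on its underside, as carried by the left-handle arm: 65 mm ahead of the rivet (120 mm ahead of the grip place) and 4.3 mm to the right in the pliers' frame, 8 mm under the origin, level with the grips' underside. Clip 2 mm thick, 57 mm wide at the mark, about 67 mm open (too wide for the bore). The thin nose is 5.5 mm over the clip's underside.
- pliers_squeeze (a joint): How far the handles are squeezed, rad: 0 sprung open (18 mm between the tip pins), 0.133 at the mark, white line on yellow (12 mm), 0.222 when the clip's ears touch (8 mm). 1 mm less width at the grip place is 0.018 rad. Spring and clip push each handle back with about 5 N when open, 11 N at the mark, 15 N at the end, and open them again.
- grease_tin: Grey round grease tin with a steel lid, 68 mm wide and 50 mm high, origin at the centre of its underside. Leave it.
- socket: Steel socket standing upright, 27 mm wide and 50 mm high, origin at the centre of its underside. Leave it.
- spanner: Steel spanner lying flat, 190 mm long along its x. Leave it.
- yellow_mark (a point): Yellow line on the flat steel strap that is fixed on top of the left handle and crosses the right handle, 98 mm behind the rivet. The white line runs along the top of the right handle; with the pliers open it is 13 mm outside the yellow one.
There are look-alikes about, which are no part of the job. Several things look just like the pliers: the one meant starts farthest to the robot's right. Leave any orange look-alike of the part that bears spacer_58_mid alone.

How it is judged (in metres and radians):
On the way, in this order (a step that is already met when the one before it is completed fails the run):
1. the 58 mm spacer lies flat on the bearing in the bore, let go (z of spacer_58_mid in the frame of bore_mouth below -0.01 m and horizontal distance between spacer_58_mid and bore_mouth below 0.004 m and angle between spacer_58_mid's own z axis and vertical below 0.08 rad and contact force between the fingers and spacer_58 below 0.2 N), for 0.2 s.
2. the pliers are held clear of the bench, squeezed to the mark (height (world z) of pliers_grip above 0.03 m and value of joint pliers_squeeze between 0.098 and 0.168 rad and contact force between the fingers and pliers above 3 N), for 0.2 s.
At the end, for the whole second after the job is handed in: 58 mm spacer flat on the bearing; pliers still gripped, still, at 0.133 +-0.035 rad (tip gap 12 +-1.5 mm); clip level within 0.1 rad, within 5 mm of the bore axis, underside 1 mm or more below the rim, pressing under 8 N; other things within 30 mm of their places (value of joint pliers_squeeze between 0.098 and 0.168 rad and velocity of joint pliers_squeeze between -0.05 and 0.05 rad/s and linear speed of pliers below 0.02 m/s and contact force between the fingers and pliers above 3 N and z of clip_centre in the frame of bore_mouth between -0.007 and -0.001 m and horizontal distance between clip_centre and bore_mouth below 0.005 m and angle between pliers's own z axis and vertical below 0.1 rad and contact force between pliers and housing below 8 N and contact force between pliers and spacer_58 below 8 N and z of spacer_58_mid in the frame of bore_mouth below -0.01 m and horizontal distance between spacer_58_mid and bore_mouth below 0.004 m and angle between spacer_58_mid's own z axis and vertical below 0.08 rad and distance of each of spacer_50_mid, spacer_66_mid, grease_tin, socket, spanner from where it was at the start of the episode below 0.03 m); the arm keeps its last pose, push and grip.
It fails at once if the clip's ears are pinched together (value of joint pliers_squeeze above 0.21 rad).
It fails at once if the clip is forced against the housing or spacer (contact force between pliers and housing above 30 N or contact force between pliers and spacer_58 above 30 N).
It fails at once if a bystander is disturbed (distance of any of spacer_50_mid, spacer_66_mid, grease_tin, socket, spanner from where it was at the start of the episode above 0.04 m).
It also fails if it takes over 54 s, if anything falls off the work surface, if the arm or the gripper's body presses on something with over 40 N, if the wrist force passes 120 N, or if a joint passes its speed limit or range.

### The arm

A 6-joint arm with a two-finger parallel gripper is mounted at the origin on the work surface. World frame = base frame: x ahead of the robot, y to its left, z up, the work surface at z = 0. Lengths are in mm, angles in rad, forces in N, time in s.
With the tool pointing down it reaches from about 300 to 775 mm from the base axis. Payload 14.6 kg.
Tool frame: the origin (TCP) lies between the finger pads; the fingertips stand 22 mm ahead of it and the grasp point (between the pads) lies 3 mm ahead of it (finger_overhang is the distance from the TCP to the fingertips, in mm); z points along the fingers, y is the direction in which the jaws open and shut (so a half turn about z gives the same grasp; the last joint's range is limited). The gripper opens to 94 mm and grips with 3 to 60 N. Pads are 16 mm wide; open, the fingers measure 119 mm over their backs; the gripper's body (75 mm by 177 mm) begins 78 mm behind the grasp point.
Start: joints at [1.197, 0.3, 1.521, -0, 1.321, -0.067], TCP at [166.103, 524.308, 227.446] pointing down, gripper open.
Joint ranges: [-3.03, 3.03], [-0.79, 2.21], [0.23, 2.52], [-1.04, 4.18], [0, 3.07], [-2.55, 2.55]. Speed limits (rad/s): [2.22, 2.22, 2.57, 3.14, 3.14, 3.14].

### API

Orientations are given as [roll, pitch, yaw] about the fixed x, y, z axes, in that order (R = Rz(yaw) Ry(pitch) Rx(roll)).
In Python, from cell import * gives the robot as it stands.
- The arm moves only by the tool jog_arm, never from a script. Its argument "increments" is a list of rows, each a list of 7 numbers: the shift along the tool's x, y, z in cm, then the turn, a rotation vector about the tool's x, y, z in degrees, then the finger opening in cm, from 0 to 9.4. In form: [[x, y, z, wx, wy, wz, grip], ...]. A call has 1 to 20 rows; each row shifts and turns the commanded pose from where the row before left it, along the tool's axes as they then stand; what a row does not reach is not made up. A row lasts 1/8 s, in which the tool goes at most 62.5 mm and 10.7 degrees, less where a joint would pass 70% of its speed; a pose out of reach is approached as far as the arm can. A call is refused whole if a number of a shift passes 6.25 or a number of a turn 10.7, either way. A call with a gripper value outside its range is refused whole. The fingers move at their own pace and stop on an object; "squeeze" is the grip in N (left out, the last holds). Time passes only in rows, so rows that do not move let the fingers close. It gives the time, the measured TCP pose, the force and the opening at its end, in the units of the state.
- read_state(): the state, without advancing time (a new reading comes with each control period).
- camera(name): name is "scene" or "side" or "wrist"; returns a dict with "image" (400x640x3 uint8, red, green, blue), "K" (3x3 intrinsics, pixels), "rvec" (rotation vector, rad) and "tvec" (3), from world to camera coordinates, as OpenCV has them. Camera axes: x right, y down, z forward; pixel columns grow to the right and rows downward; lengths in mm; the calibration is good to about 2 mm. A picture is of the moment at which its call begins. There is no depth.
- sign_off(): hands the job in, once; it reports no verdict.
Trained networks look in a picture, given as the dict that the camera call returned (one of the last four; its "shot" number tells which), for a name from the list of things; names that differ only in an ending like _2 or _b are one class to them, and where a whole thing is asked for, a point or a joint stands for the part that bears it (a point fixed in the world has none). Each returns a list of dicts, best first, with "conf" (0 to 1); they miss things now and then, are a little off and sometimes report something else, mostly with a low value. They report only what shows in the picture. A call takes as long as a camera call. They do not tell look-alikes from the thing itself.
- recognise(picture, name): "centre" ([x, y, z] in mm, in the coordinates of the camera as it stood for that picture, good to about 4 mm: the middle of the surface that is visible of it).
- regions_of(picture, name): "mask" (400x640 bool, what is visible of it).
The state is a dict: "clock": time; "joints": joint angles; "qd": joint speeds; "effort": joint torques, N m; "eef_pos": TCP position; "eef_rot": TCP orientation; "wrist_force": force on the tool from outside, world axes, zero at the start; "moment": the same for the moment, N m; "finger_gap": finger opening in mm.
Only numpy, scipy, OpenCV 4.12 (cv2) and the standard library are available. Lean on these libraries where they do the work, as an engineer would, in place of code of your own. Each camera call takes 0.05 s, during which the arm holds its last target.

## Working session

There is one attempt and no reset: what is moved stays moved. The work goes in short steps, Python scripts to look and compute and a tool call to move; the robot and the scene stay as the last step left them, time stands still between calls to the robot, and variables do not carry over. Pictures are saved under pics/ and viewed, and the job is handed in when it is done.

Besides the shell and the picture viewer there is one more tool, called after ">>>" as a command line: name --pt "numbers of a row" for each row, then --argument value for the rest. jog_arm: Moves the arm, as the interface text tells. Its arguments: {"type":"object","properties":{"increments":{"type":"array"},"squeeze":{"type":"number"}},"required":["increments"]}

```bash
ls; mkdir -p pics
cat > h.py <<'E'
from cell import *
import numpy as np, cv2
def snap(name,fn=None):
    p=camera(name)
    if fn: cv2.imwrite('pics/'+fn,p['image'][:,:,::-1])
    return p
def toworld(p,c):
    R=cv2.Rodrigues(np.array(p['rvec'],float))[0]; return R.T@(np.array(c,float).ravel()-np.array(p['tvec'],float).ravel())
def proj(p,w):
    return cv2.projectPoints(np.array(w,float).reshape(-1,1,3),np.array(p['rvec'],float),np.array(p['tvec'],float),np.array(p['K'],float),None)[0].reshape(-1,2)
def ray(p,uv,z):
    R=cv2.Rodrigues(np.array(p['rvec'],float))[0];t=np.array(p['tvec'],float).ravel()
    o=-R.T@t; d=R.T@np.linalg.inv(np.array(p['K'],float))@np.array([uv[0],uv[1],1.]); return o+d*(z-o[2])/d[2]
E
python3 - <<'E'
from h import *
for n in ['scene','side','wrist']:
    p=snap(n,n+'1.png')
    for t in ['bore_mouth','spacer_58_mid','pliers','pliers_grip','clip_centre','spacer_50_mid','spacer_66_mid','grease_tin','socket','spanner','yellow_mark']:
        for d in recognise(p,t):
            w=toworld(p,d['centre']);print(n,t,round(d['conf'],2),w.round(0),proj(p,w).round(0).tolist())
print(read_state())
E
```

```text
pics
scene bore_mouth 0.93 [634.  64.  27.] [[278.0, 234.0]]
scene spacer_58_mid 0.97 [553. 277.   9.] [[363.0, 301.0]]
scene spacer_58_mid 0.57 [636. 213.  14.] [[308.0, 291.0]]
scene pliers 0.95 [ 515. -206.    7.] [[280.0, 157.0]]
scene pliers 0.9 [331.  23.   9.] [[384.0, 186.0]]
scene pliers 0.71 [ 523. -212.   10.] [[276.0, 156.0]]
scene pliers 0.59 [242. 282.   7.] [[488.0, 245.0]]
scene pliers_grip 0.95 [ 512. -206.    7.] [[281.0, 157.0]]
scene pliers_grip 0.89 [328.  23.  10.] [[385.0, 185.0]]
scene pliers_grip 0.81 [244. 288.   7.] [[489.0, 247.0]]
scene clip_centre 0.77 [248. 289.   8.] [[488.0, 247.0]]
scene clip_centre 0.6 [ 515. -206.   10.] [[280.0, 156.0]]
scene spacer_50_mid 0.79 [419. 179.  10.] [[391.0, 240.0]]
scene spacer_66_mid 0.78 [432. 281.  13.] [[417.0, 277.0]]
scene grease_tin 0.66 [744. 257.  54.] [[261.0, 323.0]]
scene socket 0.63 [ 746. -117.   31.] [[203.0, 197.0]]
scene spanner 0.63 [762.  88.   3.] [[225.0, 271.0]]
scene yellow_mark 0.85 [ 508. -212.    9.] [[281.0, 155.0]]
scene yellow_mark 0.74 [330.  19.  12.] [[384.0, 183.0]]
scene yellow_mark 0
[... 1470 characters left out ...]
10.] [[175.0, 272.0]]
{'clock': 1.8, 'joints': array([ 1.19743501e+00,  2.99875601e-01,  1.52098701e+00, -1.26040626e-06,
        1.32070032e+00, -6.66078210e-02]), 'qd': array([-2.31684258e-03, -1.26570884e-05, -5.92211732e-04,  5.34131463e-04,
        7.10791516e-04,  2.04140500e-03]), 'effort': array([-2.42145150e-03, -5.31655741e+01, -3.52907753e+01,  7.07666343e-02,
        2.12564837e-02,  2.48349693e-05]), 'eef_pos': array([166.08636881, 524.31873776, 227.46447087]), 'eef_rot': array([3.14156308e+00, 3.19692302e-06, 2.83483947e+00]), 'wrist_force': array([-0.605751  ,  1.4254243 ,  0.46406094]), 'moment': array([-0.02348179, -0.02193423,  0.0200247 ]), 'finger_gap': 94.38097976507994}
```

View pics.

View pics/scene1.png

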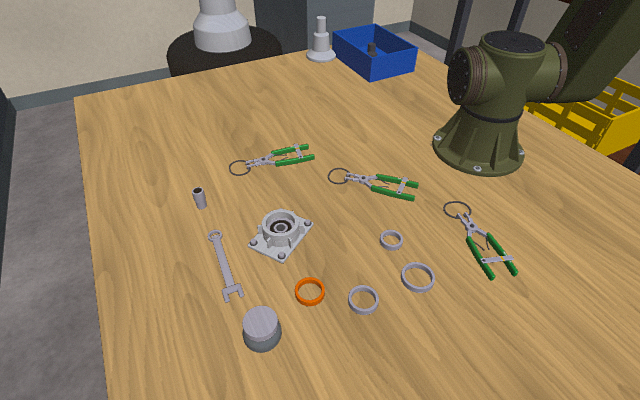

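View pics/side1.png

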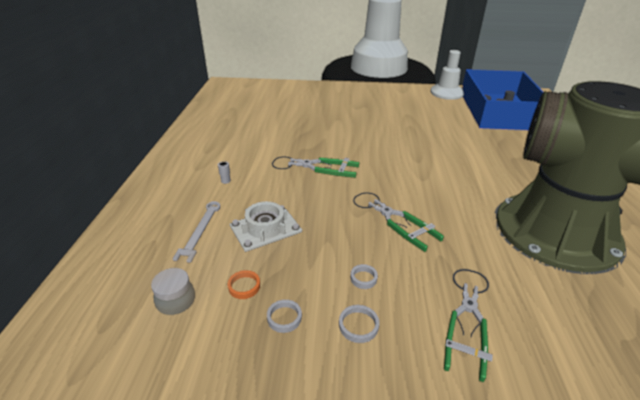

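View pics/wrist1.png

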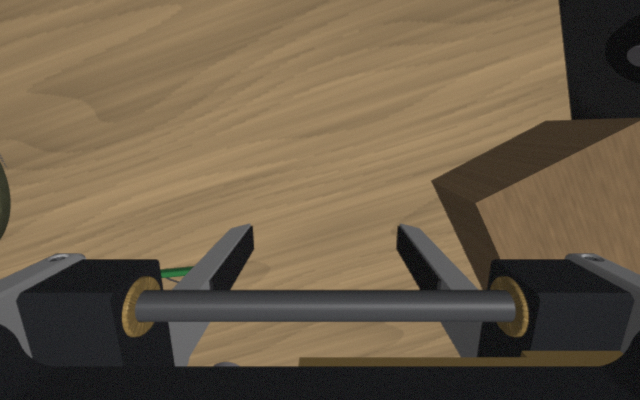

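```bash
cat >> h.py <<'E'
from scipy.optimize import minimize
def ringmask(p,x,y,r,ri,z0,z1):
    m=np.zeros((400*4,640*4),np.uint8); a=np.linspace(0,2*np.pi,60,endpoint=False)
    def poly(rr,z): return (proj(p,np.c_[x+rr*np.cos(a),y+rr*np.sin(a),0*a+z])*4+1.5).round().astype(np.int32)
    hull=cv2.convexHull(np.vstack([poly(r,z0),poly(r,z1)])); cv2.fillPoly(m,[hull],255)
    if ri:
        h=[]
        for z in (z0,z1):
            k=np.zeros_like(m); cv2.fillPoly(k,[poly(ri,z)],255); h.append(k)
        m[(h[0]>0)&(h[1]>0)]=0
    return cv2.resize(m,(640,400),interpolation=cv2.INTER_AREA)/255.
def fitring(views,x,y,r,ri,z0,z1):
    def cost(v):
        c=0
        for p,m in views:
            q=ringmask(p,v[0],v[1],v[2],ri/r*v[2],z0,z1); c+=np.abs(q-m).sum()/m.sum()
        return c
    s=minimize(cost,[x,y,r],method='Nelder-Mead',options=dict(initial_simplex=[[x,y,r],[x+5,y,r],[x,y+5,r],[x,y,r+4]],xatol=.2,fatol=1e-3))
    return s.x,s.fun
E
python3 - <<'E'
from h import *
P=[snap('scene'),snap('side')]
for p in P:
    im=p['image']
    for n,(x,y) in dict(sp=(490,230),pl=(500,-206),hs=(628,64)).items():
        u,v=proj(p,[x,y,10])[0].astype(int); w=80 if n!='hs' else 50
        c=im[max(0,v-w*3//4):v+w*3//4,max(0,u-w):u+w]; cv2.imwrite(f'pics/c_{n}_{P.index(p) if False else ("a" if p is P[0] else "b")}.png',cv2.resize(c,None,fx=5 if w==80 else 8,fy=5 if w==80 else 8,interpolation=cv2.INTER_CUBIC)[:600,:800,::-1])
for n,x,y,r in [('spacer_58_mid',553,277,29),('spacer_58_mid',636,213,29),('spacer_50_mid',419,179,25),('spacer_66_mid',432,281,33)]:
    V=[]
    for p in P:
        ds=regions_of(p,n)
        u=proj(p,[x,y,7])[0]
        for d in ds:
            ys,xs=np.where(d['mask'])
            if np.hypot(xs.mean()-u[0],ys.mean()-u[1])<15: V.append((p,d['mask'].astype(float)));break
    f=fitring(V,x,y,r,r-6,0,14); print(n,len(V),f[0].round(1),round(f[1],3))
    for v in V: f=fitring([v],x,y,r,r-6,0,14); print('   single',f[0].round(1),round(f[1],3))
print(read_state()['clock'])
E
```

```text
spacer_58_mid 2 [550.6 270.6  27.6] 0.598
   single [550.7 271.7  27.5] 0.238
   single [550.4 268.3  28. ] 0.176
spacer_58_mid 2 [632.5 208.4  27.7] 0.575
   single [632.4 210.1  27.9] 0.183
   single [632.1 205.6  28.1] 0.155
spacer_50_mid 2 [417.3 172.4  23.7] 0.568
   single [418.  175.   23.4] 0.204
   single [417.1 170.   24.2] 0.129
spacer_66_mid 2 [426.6 276.4  32.6] 0.481
   single [427.2 279.   32.1] 0.112
   single [426.6 274.5  32.8] 0.086
2.3
```

View pics/c_sp_a.png

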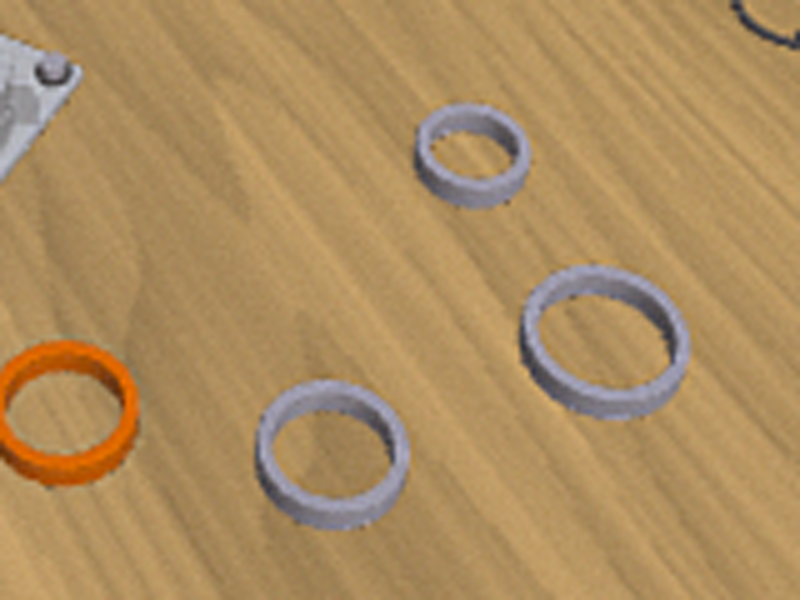

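View pics/c_pl_a.png

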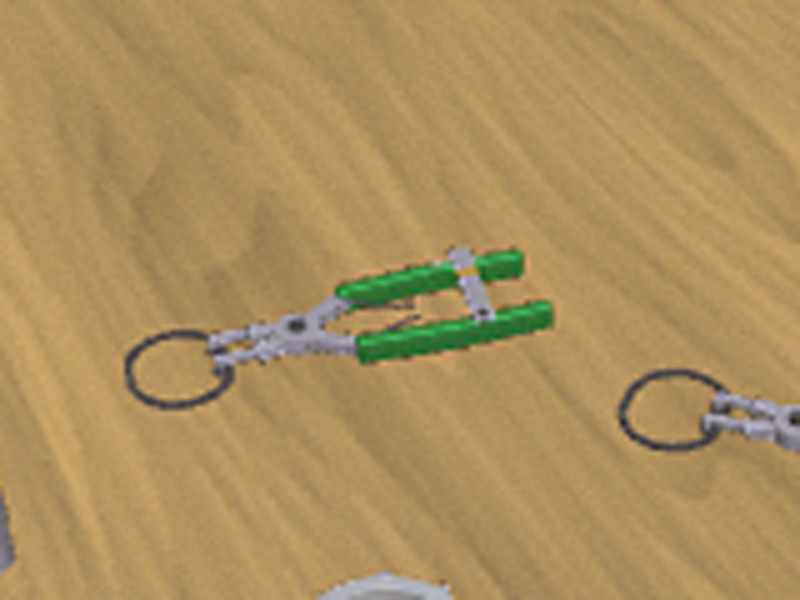

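View pics/c_hs_a.png

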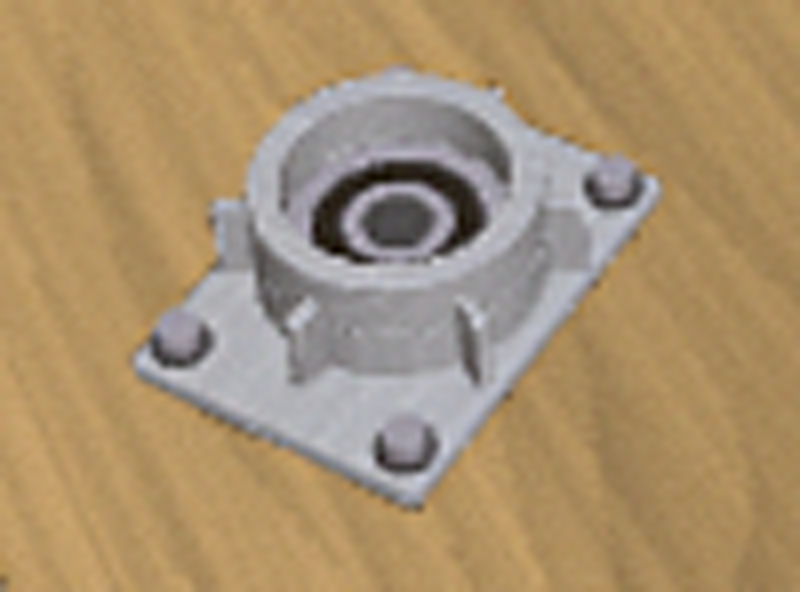

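Run:
```python
from h import *
p=snap('wrist'); s=read_state()
from scipy.spatial.transform import Rotation as Ro
T=Ro.from_euler('xyz',s['eef_rot']).as_matrix(); print(T.round(3))
R=cv2.Rodrigues(np.array(p['rvec'],float))[0];t=np.array(p['tvec'],float).ravel()
print('cam in tool',T.T@(-R.T@t-s['eef_pos'])); print('cam axes in tool\n',(T.T@R.T).round(3)); print(p['K'])
for uv in [(320,200),(320,20),(320,260),(20,20),(620,20)]: print(uv,T.T@(ray(p,uv,0)-s['eef_pos']))
for v in [(0,0,0),(0,0,22)]: print(proj(p,T@np.array(v)+s['eef_pos']))
```

```text
[[-0.953  0.302 -0.   ]
 [ 0.302  0.953 -0.   ]
 [-0.    -0.    -1.   ]]
cam in tool [  70.91467255    0.90719958 -156.45987455]
cam axes in tool
 [[ 0.    -0.97  -0.242]
 [ 1.    -0.     0.001]
 [-0.001 -0.242  0.97 ]]
[[290.47499028   0.         324.73916919]
 [  0.         290.47499028 199.63119218]
 [  0.           0.           1.        ]]
(320, 200) [-25.43299281  -5.20948773 227.42986052]
(320, 20) [193.54949848  -4.37990151 227.4287722 ]
(320, 260) [-114.30624879   -5.54617232  227.43030221]
(20, 20) [ 193.40540634 -358.11869513  227.45786098]
(620, 20) [193.69379389 349.8579063  227.39964239]
[[322.93207479 252.76520239]]
[[323.10631834 238.67379574]]
```

```bash
cat >> h.py <<'E'
from scipy.spatial.transform import Rotation as Ro
def plan(pos,yaw_deg,n,grip,start=None):
    s=read_state(); p0,y0=(s['eef_pos'],np.degrees(s['eef_rot'][2])) if start is None else start
    y=y0; dy=((yaw_deg-y0+180)%360-180)/n if abs(yaw_deg-y0)>180 else (yaw_deg-y0)/n
    d=(np.array(pos)-p0)/n/10
    for i in range(n):
        a=np.radians(y); x=[d[0]*np.cos(a)+d[1]*np.sin(a),d[0]*np.sin(a)-d[1]*np.cos(a),-d[2]]
        print('[%.2f,%.2f,%.2f,0,0,%.2f,%g],'%(*x,-dy,grip)); y+=dy
E
python3 - <<'E'
from h import *
plan([520,170,227],0,16,9.4)
E
```

```text
[-2.78,-1.44,0.00,0,0,10.15,9.4],
[-2.99,-0.93,0.00,0,0,10.15,9.4],
[-3.11,-0.39,0.00,0,0,10.15,9.4],
[-3.13,0.16,0.00,0,0,10.15,9.4],
[-3.05,0.71,0.00,0,0,10.15,9.4],
[-2.87,1.24,0.00,0,0,10.15,9.4],
[-2.61,1.73,0.00,0,0,10.15,9.4],
[-2.27,2.16,0.00,0,0,10.15,9.4],
[-1.85,2.52,0.00,0,0,10.15,9.4],
[-1.38,2.81,0.00,0,0,10.15,9.4],
[-0.86,3.01,0.00,0,0,10.15,9.4],
[-0.32,3.11,0.00,0,0,10.15,9.4],
[0.24,3.12,0.00,0,0,10.15,9.4],
[0.78,3.03,0.00,0,0,10.15,9.4],
[1.31,2.84,0.00,0,0,10.15,9.4],
[1.79,2.57,0.00,0,0,10.15,9.4],
```

>>> jog_arm --pt "-2.78 -1.44 0 0 0 10.15 9.4" --pt "-2.99 -0.93 0 0 0 10.15 9.4" --pt "-3.11 -0.39 0 0 0 10.15 9.4" --pt "-3.13 0.16 0 0 0 10.15 9.4" --pt "-3.05 0.71 0 0 0 10.15 9.4" --pt "-2.87 1.24 0 0 0 10.15 9.4" --pt "-2.61 1.73 0 0 0 10.15 9.4" --pt "-2.27 2.16 0 0 0 10.15 9.4" --pt "-1.85 2.52 0 0 0 10.15 9.4" --pt "-1.38 2.81 0 0 0 10.15 9.4" --pt "-0.86 3.01 0 0 0 10.15 9.4" --pt "-0.32 3.11 0 0 0 10.15 9.4" --pt "0.24 3.12 0 0 0 10.15 9.4" --pt "0.78 3.03 0 0 0 10.15 9.4" --pt "1.31 2.84 0 0 0 10.15 9.4" --pt "1.79 2.57 0 0 0 10.15 9.4" --pt "0 0 0 0 0 0 9.4"

```text
clock: 4.47
eef_pos: [520.9, 168.8, 227.2]
eef_rot: [3.141, 0.0, -0.003]
wrist_force: [-1.0, 0.8, 0.4]
finger_gap: 93.9
```

Run:
```python
from h import *
p=snap('wrist','w2.png')
for t in ['bore_mouth','spacer_58_mid']:
    for d in recognise(p,t):
        w=toworld(p,d['centre']);print(t,round(d['conf'],2),w.round(0),proj(p,w).round(0).tolist())
for d in regions_of(p,'spacer_58_mid'):
    ys,xs=np.where(d['mask']); w=ray(p,(xs.mean(),ys.mean()),7)
    f=fitring([(p,d['mask'].astype(float))],w[0],w[1],29,23,0,14); print(d['conf'],xs.mean(),f[0].round(1),f[1])
print(read_state()['clock'],read_state()['eef_pos'],read_state()['eef_rot'])
```

```text
bore_mouth 0.8 [623.  56.  25.] [[422.0, 98.0]]
bore_mouth 0.71 [ 508. -205.    9.] [[609.0, 191.0]]
bore_mouth 0.46 [ 528. -219.   11.] [[626.0, 176.0]]
spacer_58_mid 0.9 [548. 271.  12.] [[246.0, 161.0]]
spacer_58_mid 0.72 [634. 214.  14.] [[288.0, 90.0]]
0.77 245.0049504950495 [549.4 272.   28.4] 0.11131819064259366
0.68 291.3656509695291 [631.3 209.1  28.3] 0.19935907881158002
4.675 [519.61686882 170.65886444 227.51691149] [-3.14146027e+00  2.61330231e-05  3.02936081e-03]
```

View pics/w2.png

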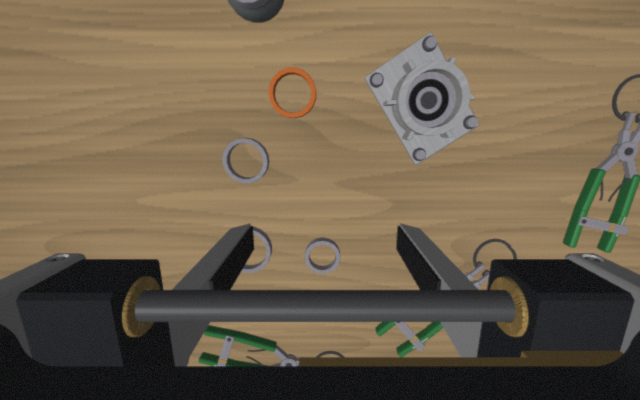

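Run:
```python
from h import *
p=snap('wrist')
a=np.linspace(0,6.283,90)
im=p['image'].copy(); big=cv2.resize(im[40:170,350:510],None,fx=5,fy=5,interpolation=cv2.INTER_CUBIC)
cv2.imwrite('pics/h2.png',big[:600,:800,::-1])
g=cv2.cvtColor(im,cv2.COLOR_RGB2GRAY).astype(np.float32); gx=cv2.Sobel(g,5,1,0)/8;gy=cv2.Sobel(g,5,0,1)/8
G=np.hypot(gx,gy)
def sc(v):
    s=0
    for r in (40,31):
        q=proj(p,np.c_[v[0]+r*np.cos(a),v[1]+r*np.sin(a),0*a+45]).astype(np.float32)
        s+=cv2.remap(G,q[:,0].reshape(1,-1),q[:,1].reshape(1,-1),cv2.INTER_LINEAR).mean()
    return s
best=sorted([(sc((x,y)),x,y) for x in np.arange(610,645,.5) for y in np.arange(48,80,.5)])[::-1][:6]
print(best)
_,x,y=best[0]
for r in (40,31):
    q=proj(p,np.c_[x+r*np.cos(a),y+r*np.sin(a),0*a+45]); q=((q-[350,40])*5+2).astype(int)
    cv2.polylines(big,[q.reshape(-1,1,2)],True,(255,0,0),1)
cv2.imwrite('pics/h2b.png',big[:600,:800,::-1])
```

```text
[(np.float32(24.506783), np.float64(620.5), np.float64(49.0)), (np.float32(24.07779), np.float64(621.0), np.float64(49.0)), (np.float32(23.929775), np.float64(620.5), np.float64(49.5)), (np.float32(23.719494), np.float64(620.5), np.float64(48.5)), (np.float32(23.543163), np.float64(621.0), np.float64(49.5)), (np.float32(23.295126), np.float64(621.0), np.float64(48.5))]
```

View pics/h2b.png

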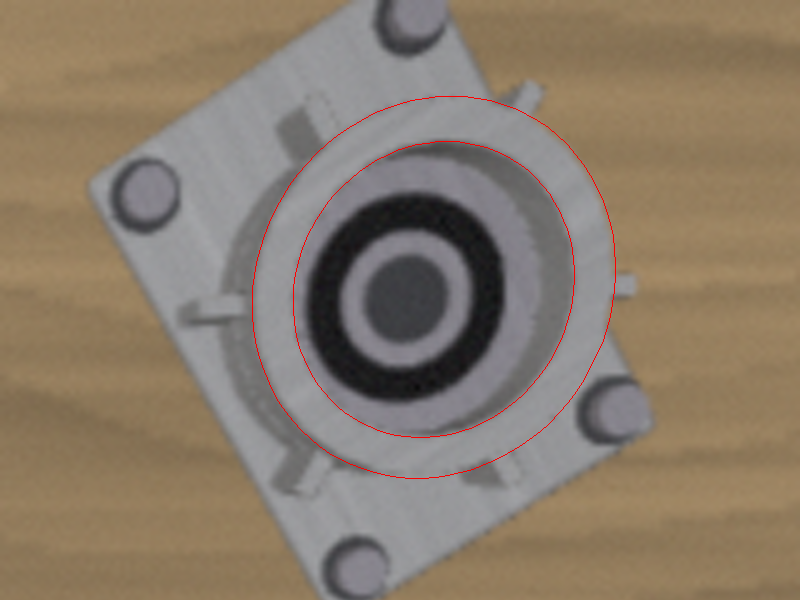

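>>> jog_arm --pt "0.75 -2.5 1.5 0 0 0 9.4" --pt "0.75 -2.5 2.3 0 0 0 9.4" --pt "0.75 -2.5 3 0 0 0 9.4" --pt "0.75 -2.6 3.3 0 0 0 9.4" --pt "0 0 0 0 0 0 9.4" --pt "0 0 0 0 0 0 9.4"

```text
clock: 5.48
eef_pos: [550.1, 271.0, 127.6]
eef_rot: [-3.141, -0.001, 0.001]
wrist_force: [0.1, 0.5, 0.5]
finger_gap: 93.6
```

Run:
```python
from h import *
p=snap('wrist','w3.png')
for d in regions_of(p,'spacer_58_mid'):
    ys,xs=np.where(d['mask']); w=ray(p,(xs.mean(),ys.mean()),7)
    f=fitring([(p,d['mask'].astype(float))],w[0],w[1],29,23,0,14); print(d['conf'],xs.mean(),ys.mean(),f[0].round(1),f[1])
s=read_state();print(s['clock'],s['eef_pos'],s['eef_rot'])
```

```text
0.87 326.0518292682927 201.36356707317074 [549.6 272.   28.5] 0.0986220707795313
0.58 396.3435162094763 112.4071072319202 [631.2 209.5  28.6] 0.07692288885629064
5.575 [550.43126357 270.67898718 128.05458411] [-3.14085227e+00 -1.97893955e-03  2.70077142e-04]
```

View pics/w3.png

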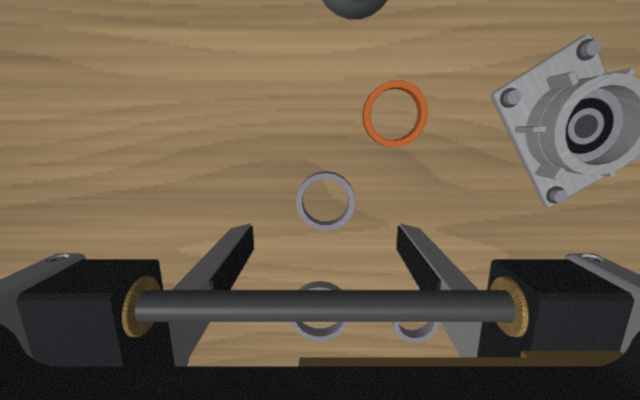

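>>> jog_arm --pt "0 -0.05 3.5 0 0 0 9.4" --pt "0 0 3.5 0 0 0 9.4" --pt "0 0 2.0 0 0 0 9.4" --pt "0 0 0.75 0 0 0 9.4" --pt "0 0 0 0 0 0 9.4"

```text
clock: 6.2
eef_pos: [550.5, 271.6, 29.7]
eef_rot: [-3.141, -0.001, 0.0]
wrist_force: [-0.4, 1.8, 0.7]
finger_gap: 94.4
```

Run:
```python
from h import *
p=snap('wrist','w4.png')
print([proj(p,[549.6+r,272,14]).round().tolist() for r in(-29,29)])
s=read_state();print(s['clock'],s['eef_pos'],s['wrist_force'])
```

```text
[[[326.0, 283.0]], [[326.0, 197.0]]]
6.25 [550.64024109 271.70496462  30.09624748] [0.05410577 1.1907313  0.5233425 ]
```

View pics/w4.png

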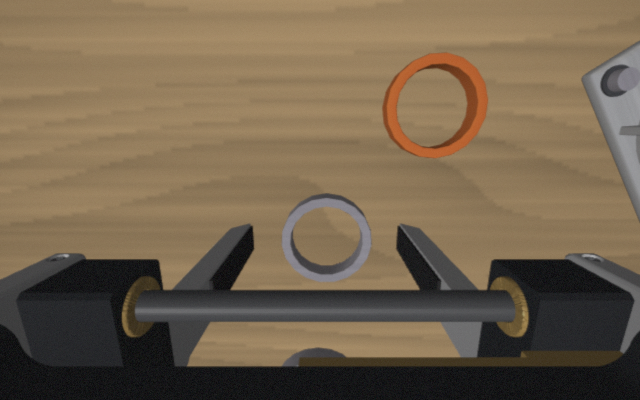

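Aligned: the ring sits between the jaws at (326,238). Close.

>>> jog_arm --pt "0 0 0 0 0 0 5" --pt "0 0 0 0 0 0 5" --pt "0 0 0 0 0 0 5" --pt "0 0 0 0 0 0 5" --pt "0 0 0 0 0 0 5" --pt "0 0 0 0 0 0 5" --pt "0 0 -1 0 0 0 5" --pt "0 0 -3 0 0 0 5" --pt "0 0 -4 0 0 0 5" --pt "0 0 0 0 0 0 5" --squeeze 20

```text
clock: 7.5
eef_pos: [551.4, 272.1, 112.7]
eef_rot: [-3.139, -0.005, 0.0]
wrist_force: [0.1, -0.8, -1.2]
finger_gap: 56.3
```

Run:
```python
from h import *
p=snap('wrist','w5.png')
s=read_state();print(s['clock'],s['eef_pos'],s['wrist_force'],s['finger_gap'])
b=s['eef_pos'][2]-30
for d in regions_of(p,'spacer_58_mid')[:2]:
    ys,xs=np.where(d['mask']); w=ray(p,(xs.mean(),ys.mean()),b+7)
    f=fitring([(p,d['mask'].astype(float))],w[0],w[1],29,23,b,b+14); print(d['conf'],xs.mean(),ys.mean(),f[0].round(1),f[1])
```

```text
7.55 [550.53011532 271.7330535  110.41135247] [ 0.10038742  0.18933528 -1.54223072] 56.50741330579819
0.94 324.8323000619963 239.6224426534408 [550.  273.6  29. ] 0.062053414050058965
0.87 401.54930332261523 113.2400857449089 [645.  233.3   2.9] 0.9412185024063215
```

View pics/w5.png

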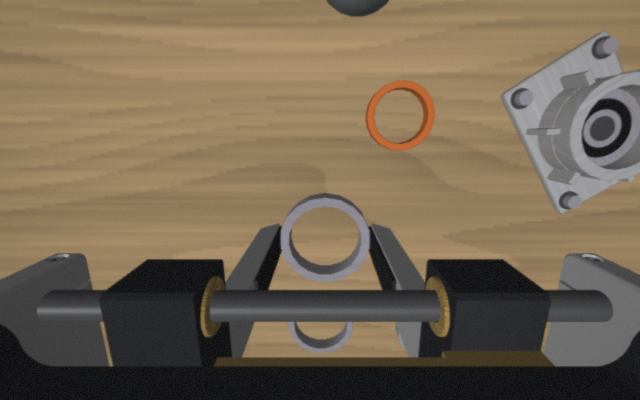

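>>> jog_arm --pt "0 3 -1 0 0 0 5" --pt "0 5 0 0 0 0 5" --pt "0 5 0 0 0 0 5" --pt "0 5 0 0 0 0 5" --pt "0 3.2 0 0 0 0 5" --pt "0 1 0 0 0 0 5" --pt "0 0 0 0 0 0 5" --pt "0 0 0 0 0 0 5"

```text
clock: 8.6
eef_pos: [550.0, 50.6, 118.6]
eef_rot: [-3.141, 0.001, 0.001]
wrist_force: [-0.5, 0.1, -0.6]
finger_gap: 57.0
```

```bash
cat >> h.py <<'E'
def bore(p,x0,y0,rs=(40,31),fn=None,w=20):
    a=np.linspace(0,6.283,120)
    im=p['image']; g=cv2.cvtColor(im,cv2.COLOR_RGB2GRAY).astype(np.float32)
    G=np.hypot(cv2.Sobel(g,5,1,0)/8,cv2.Sobel(g,5,0,1)/8)
    def sc(x,y):
        s=0
        for r in rs:
            q=proj(p,np.c_[x+r*np.cos(a),y+r*np.sin(a),0*a+45]).astype(np.float32)
            s+=cv2.remap(G,q[:,0].reshape(1,-1),q[:,1].reshape(1,-1),cv2.INTER_LINEAR).mean()
        return s
    b=max((sc(x,y),x,y) for x in np.arange(x0-w,x0+w,.5) for y in np.arange(y0-w,y0+w,.5))
    if fn:
        im=im[:,:,::-1].copy()
        for r in rs:
            q=proj(p,np.c_[b[1]+r*np.cos(a),b[2]+r*np.sin(a),0*a+45]); cv2.polylines(im,[q.round().astype(int).reshape(-1,1,2)],True,(0,0,255),1)
        cv2.imwrite('pics/'+fn,im)
    return b
E
python3 - <<'E'
from h import *
p=snap('wrist')
print(bore(p,621,49,fn='w6.png'))
S=[]
for i in range(3):
    s=read_state(); S.append(s['eef_pos']); print(s['clock'],s['eef_pos'],s['eef_rot'])
b=120-30
for d in regions_of(p,'spacer_58_mid')[:1]:
    ys,xs=np.where(d['mask']); w=ray(p,(xs.mean(),ys.mean()),b+7)
    f=fitring([(p,d['mask'].astype(float))],w[0],w[1],29,23,b,b+14); print(d['conf'],xs.mean(),ys.mean(),f[0].round(1),f[1])
for n in('scene','side'):print(bore(camera(n),621,49,fn=n+'6.png'))
E
```

```text
(np.float32(31.878555), np.float64(621.0), np.float64(48.5))
8.65 [550.07121576  50.58559783 118.69904695] [-3.14152848e+00  3.92734264e-04  1.60114662e-03]
8.65 [550.07121576  50.58559783 118.69904695] [-3.14152848e+00  3.92734264e-04  1.60114662e-03]
8.65 [550.07121576  50.58559783 118.69904695] [-3.14152848e+00  3.92734264e-04  1.60114662e-03]
0.89 144.7782466010314 111.70370370370371 [643.6 154.8   2.4] 0.9314120772547181
(np.float32(51.7659), np.float64(622.5), np.float64(50.5))
(np.float32(33.645897), np.float64(621.0), np.float64(46.0))
```

View pics/w6.png

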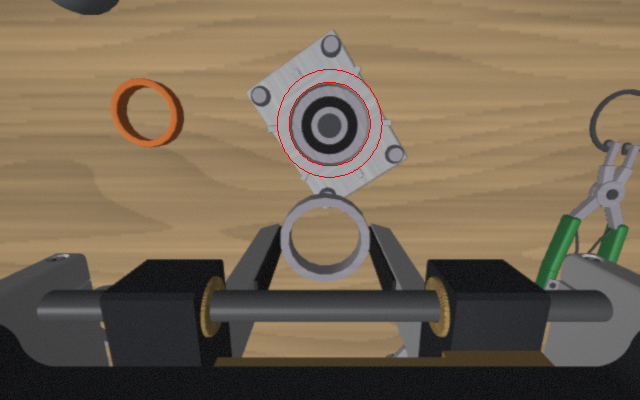

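View pics/scene6.png

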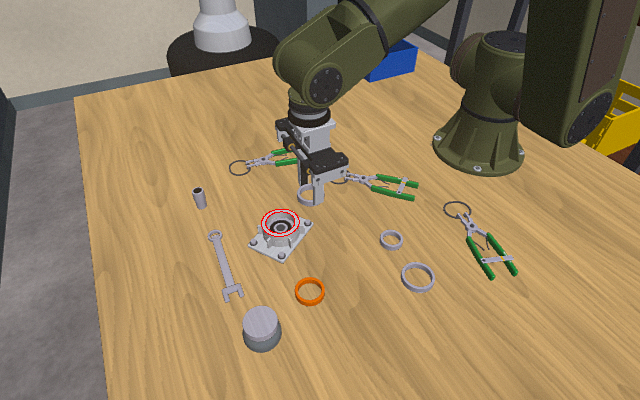

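Run:
```python
from h import *
p=snap('wrist'); s=read_state(); print(s['eef_pos'])
R=cv2.Rodrigues(np.array(p['rvec'],float))[0];t=np.array(p['tvec'],float).ravel()
print('cam',-R.T@t, (R.T).round(4).tolist())
print(bore(p,621,49))
b=89
for d in regions_of(p,'spacer_58_mid')[:3]:
    ys,xs=np.where(d['mask']); print(xs.mean(),ys.mean())
    if ys.mean()<180: continue
    for b in (86,89,92):
        w=ray(p,(xs.mean(),ys.mean()),b+7)
        f=fitring([(p,d['mask'].astype(float))],w[0],w[1],29,23,b,b+14); print(d['conf'],f[0].round(1),f[1])
```

```text
[550.15096625  50.08739725 118.9326173 ]
cam [619.73644452  51.43939261 275.31107036] [[0.0016, -0.9701, -0.2427], [-1.0, -0.0017, 0.0005], [-0.0009, 0.2427, -0.9701]]
(np.float32(31.745493), np.float64(621.0), np.float64(48.5))
144.54505494505494 112.1876923076923
325.0242825607064 239.6723431094292
0.64 [548.4  51.6  29.1] 0.0724581223217764
0.64 [549.5  51.6  28.5] 0.074347796513749
0.64 [550.8  51.6  28.1] 0.07948009225765362
86.3342541436464 5.752762430939226
```

>>> jog_arm --pt "3 0.15 0 0 0 0 5" --pt "3 0.1 0 0 0 0 5" --pt "1.1 0 0.7 0 0 0 5" --pt "0 0 2 0 0 0 5" --pt "0 0 1 0 0 0 5" --pt "0 0 0 0 0 0 5" --pt "0 0 0 0 0 0 5"

```text
clock: 9.78
eef_pos: [621.2, 47.1, 82.5]
eef_rot: [-3.142, -0.001, 0.0]
wrist_force: [-0.7, 0.4, -1.9]
finger_gap: 56.5
```

Run:
```python
from h import *
p=snap('wrist','w7.png'); s=read_state(); print(s['clock'],s['eef_pos'],s['wrist_force'])
im=p['image'][120:320,220:440]; cv2.imwrite('pics/w7c.png',cv2.resize(im,None,fx=3,fy=3,interpolation=cv2.INTER_CUBIC)[:,:,::-1])
for n in('scene','side'):
    q=camera(n); u,v=proj(q,[621,49,60])[0].astype(int); c=q['image'][v-40:v+40,u-50:u+50]
    cv2.imwrite(f'pics/{n}7.png',cv2.resize(c,None,fx=7,fy=7,interpolation=cv2.INTER_CUBIC)[:,:,::-1])
```

```text
9.825 [621.29554039  47.10689548  82.62150819] [ 0.25434718  0.42011743 -0.78626369]
```

View pics/w7c.png

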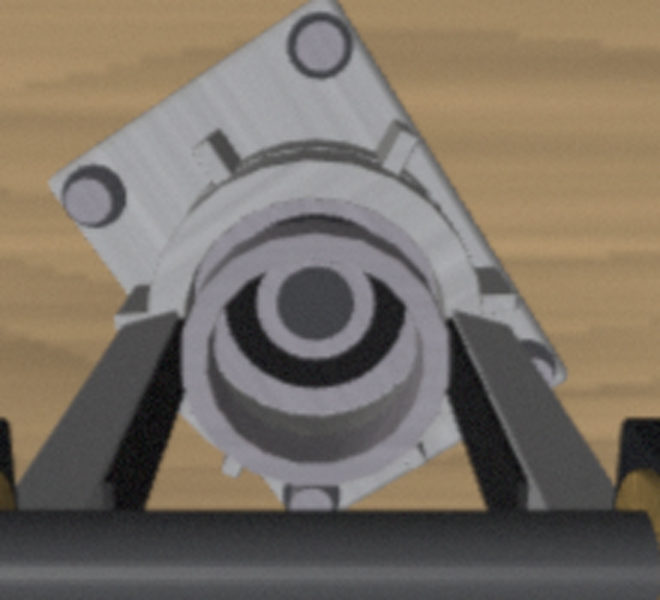

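View pics/scene7.png

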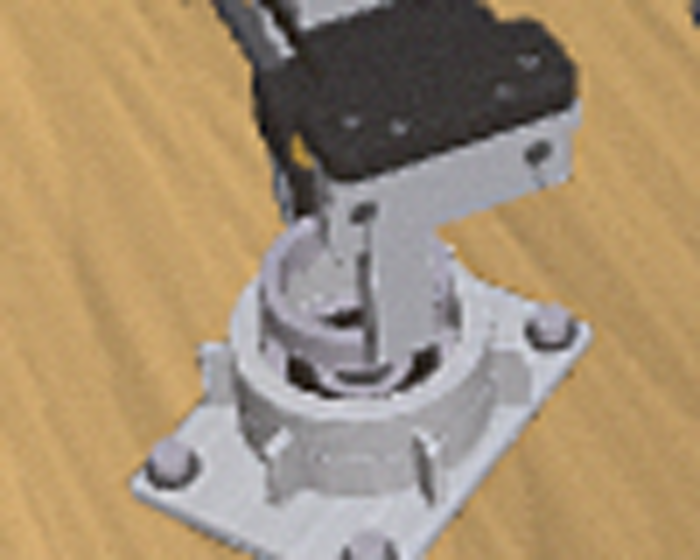

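View pics/side7.png

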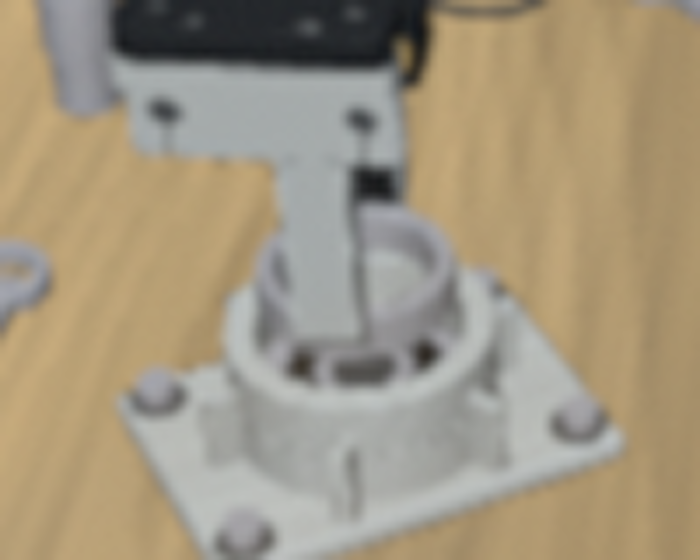

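>>> jog_arm --pt "0 -0.04 0.3 0 0 0 5" --pt "0 0 0.4 0 0 0 5" --pt "0 0 0.3 0 0 0 5" --pt "0 0 0.3 0 0 0 5" --pt "0 0 0 0 0 0 5"

```text
clock: 10.55
eef_pos: [621.0, 47.5, 68.6]
eef_rot: [3.142, 0.0, 0.0]
wrist_force: [-0.2, -0.1, -1.5]
finger_gap: 56.4
```

Run:
```python
from h import *
s=read_state(); print(s['clock'],s['eef_pos'],s['eef_rot'],s['wrist_force'],s['finger_gap'])
for n in('scene','side'):
    q=camera(n); u,v=proj(q,[621,49,60])[0].astype(int); c=q['image'][v-40:v+40,u-50:u+50]
    cv2.imwrite(f'pics/{n}8.png',cv2.resize(c,None,fx=7,fy=7,interpolation=cv2.INTER_CUBIC)[:,:,::-1])
```

```text
10.55 [621.0365688   47.46822967  68.63273683] [3.14157478e+00 4.87453566e-04 4.10857694e-04] [-0.15974644 -0.06846795 -1.45359434] 56.36066406738073
```

View pics/scene8.png

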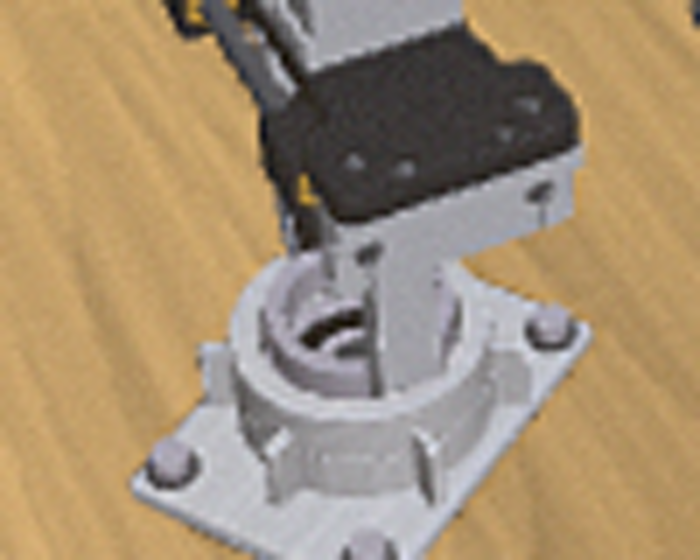

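View pics/side8.png

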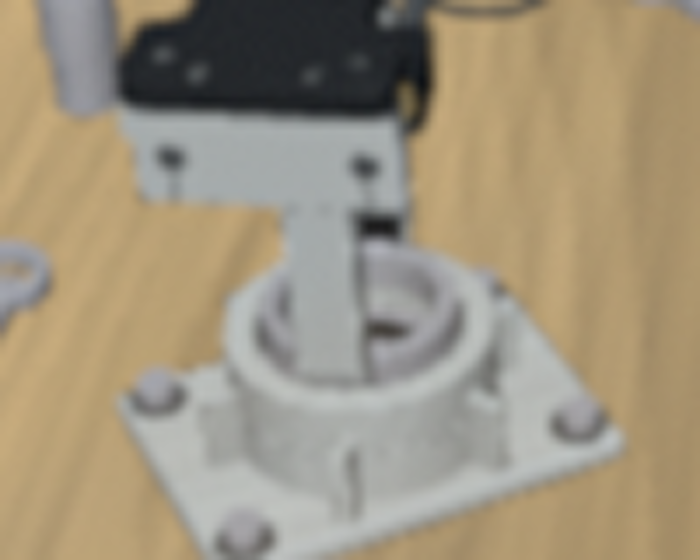

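>>> jog_arm --pt "0 0 0 0 0 0 8" --pt "0 0 0 0 0 0 8" --pt "0 0 0 0 0 0 8" --pt "0 0 -1 0 0 0 8" --pt "0 0 -4 0 0 0 9.4" --pt "-5 0 -5 0 0 0 9.4" --pt "-2 0 0 0 0 0 9.4" --pt "0 0 0 0 0 0 9.4" --pt "0 0 0 0 0 0 9.4"

```text
clock: 11.78
eef_pos: [557.5, 47.4, 163.2]
eef_rot: [3.142, -0.0, 0.0]
wrist_force: [-0.0, -0.0, 0.7]
finger_gap: 94.0
```

Run:
```python
from h import *
s=read_state(); print(s['clock'],s['eef_pos'],s['eef_rot'],s['wrist_force'],s['finger_gap'])
p=snap('wrist','w9.png'); print(bore(p,621,49))
u,v=proj(p,[621,49,40])[0].astype(int); print(u,v); c=p['image'][max(0,v-50):v+50,u-60:u+60]; cv2.imwrite('pics/w9c.png',cv2.resize(c,None,fx=6,fy=6,interpolation=cv2.INTER_CUBIC)[:,:,::-1])
```

```text
11.775 [557.52793498  47.38636506 163.21811404] [ 3.14158596e+00 -1.45150660e-04  3.14042565e-04] [-0.02951183 -0.02103265  0.72929864] 93.98642594388856
(np.float32(29.607979), np.float64(621.0), np.float64(48.5))
324 133
```

View pics/w9c.png

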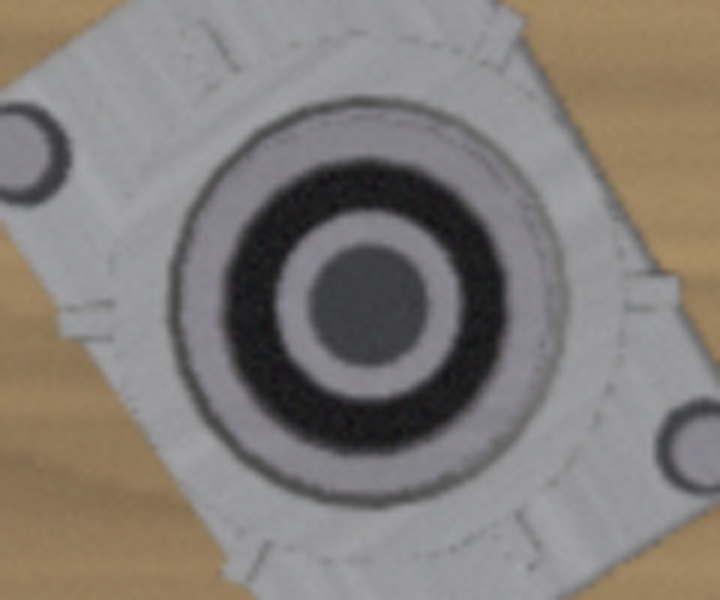

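View pics/w9.png

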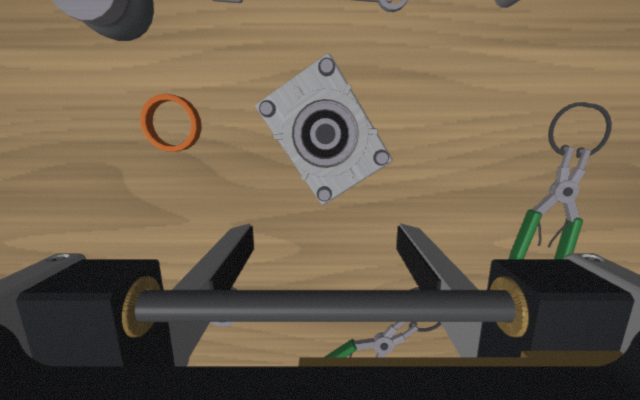

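Run:
```python
from h import *
p=snap('wrist')
r=ray(p,(567,191),14);c=ray(p,(580,130),1);print(r,c,c-r,np.degrees(np.arctan2(c[1]-r[1],c[0]-r[0])))
d=(c-r)[:2]/np.linalg.norm((c-r)[:2]); print('grip',r[:2]-55*d)
```

```text
[ 560.47013175 -211.64077284   14.        ] [ 624.10485567 -223.06290178    1.        ] [ 63.63472392 -11.42212894 -13.        ] -10.175957303025916
grip [ 506.33529108 -201.92382756]
```

>>> jog_arm --pt "-1.8 4.2 -0.5 0 0 0 9.4" --pt "-1.8 4.2 -0.5 0 0 0 9.4" --pt "-1.8 4.2 -0.5 0 0 0 9.4" --pt "-1.8 4.2 0 0 0 0 9.4" --pt "-1.8 4.2 0 0 0 0 9.4" --pt "-1.7 4.2 0 0 0 0 9.4" --pt "0 0 0 0 0 6 9.4" --pt "0 0 0 0 0 0 9.4" --pt "0 0 0 0 0 0 9.4"

```text
clock: 13.0
eef_pos: [450.4, -204.3, 177.9]
eef_rot: [-3.141, 0.0, -0.102]
wrist_force: [0.1, -0.9, 1.2]
finger_gap: 93.8
```

Run:
```python
from h import *
p=snap('wrist','w10.png');s=read_state(); print(s['clock'],s['eef_pos'],s['eef_rot'])
cv2.imwrite('pics/w10c.png',cv2.resize(p['image'][60:260,210:440],None,fx=3,fy=3,interpolation=cv2.INTER_CUBIC)[:,:,::-1])
np.savez('p10.npz',K=p['K'],rvec=p['rvec'],tvec=p['tvec'])
```

```text
13.05 [ 450.34820739 -204.25053927  177.97304616] [-3.14142697e+00  3.40001359e-04 -1.01746869e-01]
```

View pics/w10c.png

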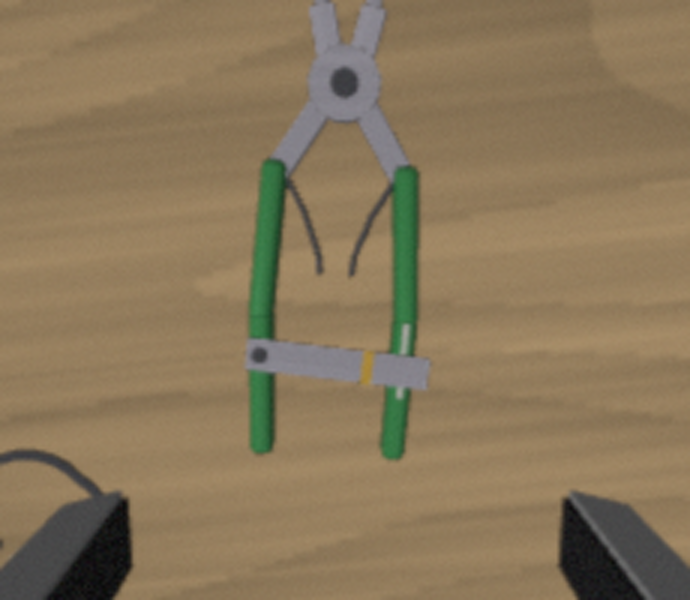

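View pics/w10.png

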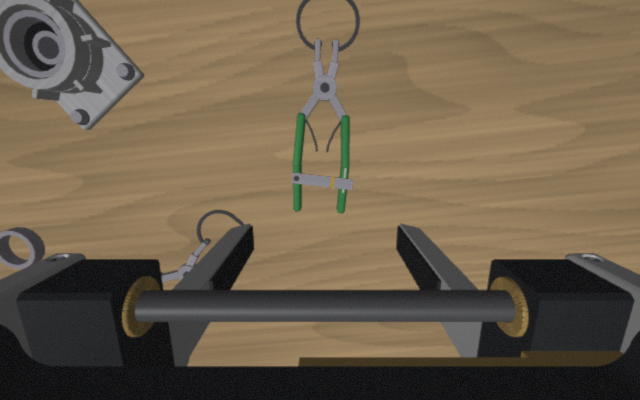

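Run:
```python
from h import *
p=dict(np.load('p10.npz'))
f=lambda u,v,z: ray(p,(u/3+210-.33,v/3+60-.33),z)
rv=[f(344,82,z) for z in(8,12,16)];print('rivet',rv)
L0,R0,L1,R1,L2,R2=[f(*q,9) for q in[(273,160),(405,170),(261,315),(405,320),(261,452),(393,458)]]
for a,b in((L0,R0),(L1,R1),(L2,R2)):
    print('width centres',np.linalg.norm(a-b),'mid',(a+b)/2,'yaw of mid from rivet',np.degrees(np.arctan2(*(rv[1]-(a+b)/2)[[1,0]])),'dist',np.linalg.norm((rv[1]-(a+b)/2)[:2]),'perp yaw',np.degrees(np.arctan2(a[0]-b[0],-(a[1]-b[1]))))
print('clip',ray(p,(328,22),1))
s=read_state();print(s['eef_pos'],s['eef_rot'])
```

```text
rivet [array([ 560.32110659, -213.75715514,    8.        ]), array([ 559.8226776, -213.7157288,   12.       ]), array([ 559.32424862, -213.67430246,   16.        ])]
width centres 47.45529391560048 mid [ 532.55053647 -209.15282531    9.        ] yaw of mid from rivet -9.498185698959256 dist 27.651216430296145 perp yaw 170.0268013322016
width centres 53.86552417759144 mid [ 478.30572194 -201.2709532     9.        ] yaw of mid from rivet -8.680032995588133 dist 82.4614243147395 perp yaw 172.20715908693617
width centres 51.369414423194485 mid [ 425.29513391 -193.35387801    9.        ] yaw of mid from rivet -8.60685876495397 dist 136.05978457748841 perp yaw 171.49748009750718
clip [ 623.14550172 -223.93049467    1.        ]
[ 450.34820739 -204.25053927  177.97304616] [-3.14142697e+00  3.40001359e-04 -1.01746869e-01]
```

>>> jog_arm --pt "2 -0.16 2 0 0 0 9.4" --pt "2 -0.15 3 0 0 0 9.4" --pt "1.5 -0.15 3 0 0 2.6 9.4" --pt "0 0 2.8 0 0 0 9.4" --pt "0 0 0 0 0 0 9.4" --pt "0 0 0 0 0 0 9.4"

```text
clock: 13.8
eef_pos: [505.8, -205.8, 71.3]
eef_rot: [3.141, -0.001, -0.149]
wrist_force: [0.9, 0.1, -0.8]
finger_gap: 93.6
```

Run:
```python
from h import *
p=snap('wrist','w11.png');s=read_state(); print(s['clock'],s['eef_pos'],s['eef_rot'])
```

```text
13.85 [ 505.84962534 -205.88712057   71.54618813] [ 3.14104002e+00 -1.84088127e-03 -1.49041619e-01]
```

View pics/w11.png

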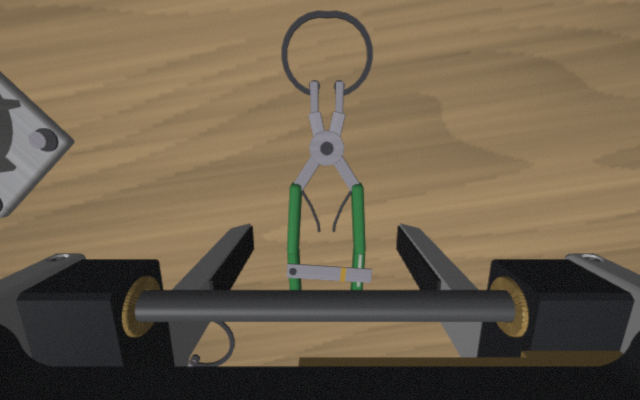

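>>> jog_arm --pt "0 0 2 0 0 0 9.4" --pt "0 0 1.8 0 0 0 9.4" --pt "0 0 0.8 0 0 0 9.4" --pt "0 0 0 0 0 0 7" --pt "0 0 0 0 0 0 7" --pt "0 0 0 0 0 0 6.3" --pt "0 0 0 0 0 0 6.3" --pt "0 0 0 0 0 0 5.7" --pt "0 0 0 0 0 0 5.7" --pt "0 0 0 0 0 0 5.7" --squeeze 20

```text
clock: 15.1
eef_pos: [505.4, -205.9, 24.4]
eef_rot: [3.141, -0.0, -0.15]
wrist_force: [-1.3, -0.9, 4.4]
finger_gap: 57.3
```

Run:
```python
from h import *
p=snap('wrist','w12.png');s=read_state(); print(s['clock'],s['eef_pos'],s['eef_rot'],s['finger_gap'],s['wrist_force'])
```

```text
15.15 [ 505.35606214 -205.8322494    24.34318957] [ 3.14140620e+00 -3.03526837e-04 -1.49621045e-01] 57.14148172781844 [-1.67645994 -1.05646892  4.07572956]
```

View pics/w12.png

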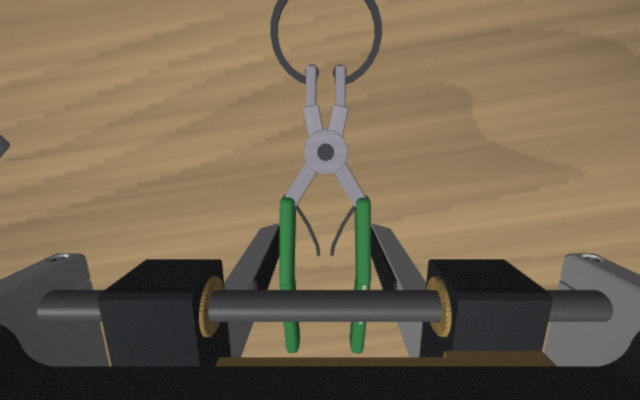

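>>> jog_arm --pt "0 0 0 0 0 0 5.4" --pt "0 0 0 0 0 0 5.4" --pt "0 0 0 0 0 0 5.2" --pt "0 0 0 0 0 0 5.2" --pt "0 0 0 0 0 0 5.2" --pt "0 0 0 0 0 0 5.2" --squeeze 25

```text
clock: 15.9
eef_pos: [505.4, -205.9, 24.4]
eef_rot: [3.141, -0.0, -0.15]
wrist_force: [-1.6, -0.5, 4.2]
finger_gap: 52.5
```

Run:
```python
from h import *
p=snap('wrist','w13.png');s=read_state(); print(s['clock'],s['eef_pos'],s['eef_rot'],s['finger_gap'],s['wrist_force'])
for n in('scene','side'):
    q=camera(n); u,v=proj(q,[500,-205,10])[0].astype(int); c=q['image'][v-40:v+40,u-50:u+50]
    cv2.imwrite(f'pics/{n}13.png',cv2.resize(c,None,fx=7,fy=7,interpolation=cv2.INTER_CUBIC)[:,:,::-1])
```

```text
15.95 [ 505.40566203 -205.92194753   24.38297163] [ 3.14128124e+00 -5.28218839e-04 -1.49646067e-01] 51.92988711461359 [-0.8035873  -0.51321499  5.08263037]
```

View pics/w13.png

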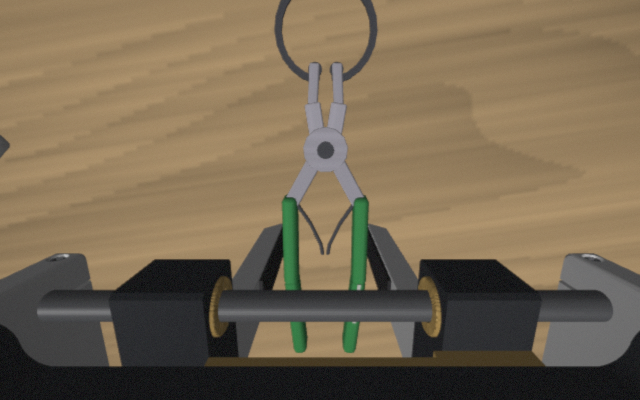

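View pics/scene13.png

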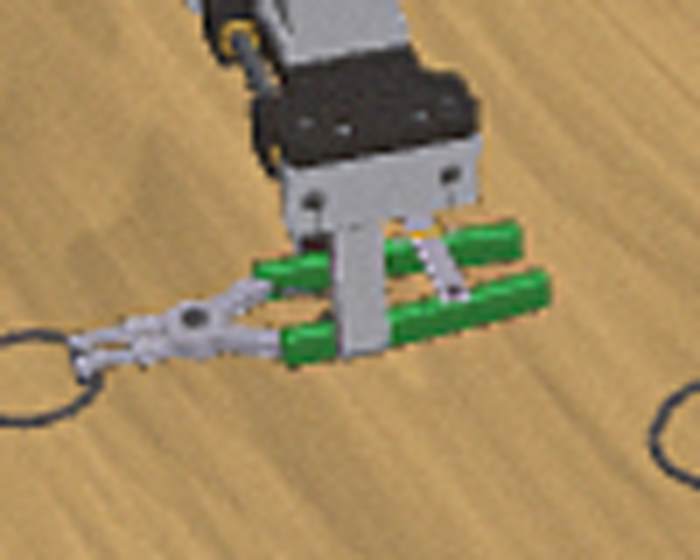

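View pics/side13.png

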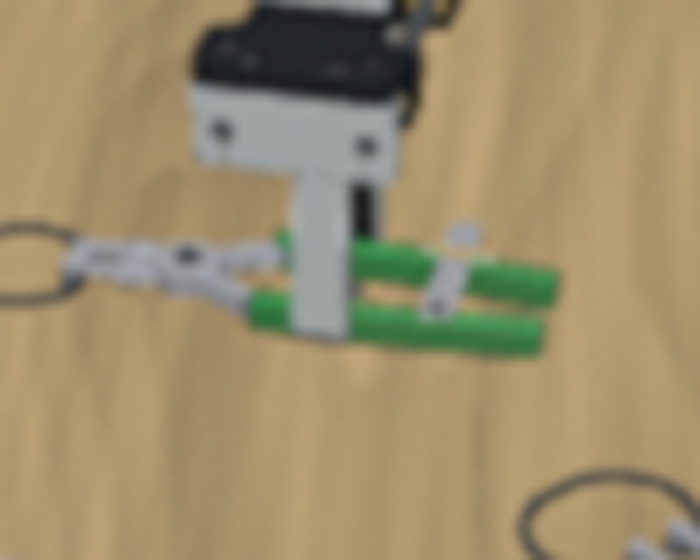

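>>> jog_arm --pt "0 0 -0.5 0 0 0 5.2" --pt "0 0 -1.5 0 0 0 5.2" --pt "0 0 -2 0 0 0 5.2" --pt "0 0 -2 0 0 0 5.2" --pt "0 0 -1.5 0 0 0 5.2" --pt "0 0 -0.5 0 0 0 5.2" --pt "0 0 0 0 0 0 5.2" --pt "0 0 0 0 0 0 5.2" --pt "0 0 0 0 0 0 5.2"

```text
clock: 17.18
eef_pos: [505.0, -205.7, 103.6]
eef_rot: [-3.141, 0.001, -0.15]
wrist_force: [0.0, -0.0, -1.1]
finger_gap: 52.5
```

Run:
```python
from h import *
p=snap('wrist','w14.png');s=read_state(); print(s['clock'],s['eef_pos'],s['eef_rot'],s['finger_gap'],s['wrist_force'])
for n in('scene','side'):
    q=camera(n); u,v=proj(q,[500,-205,90])[0].astype(int); c=q['image'][v-40:v+40,u-50:u+50]
    cv2.imwrite(f'pics/{n}14.png',cv2.resize(c,None,fx=7,fy=7,interpolation=cv2.INTER_CUBIC)[:,:,::-1])
```

```text
17.225 [ 505.08871412 -205.69163645  103.70632639] [-3.14137162e+00  7.34784284e-04 -1.49724640e-01] 52.05717229645161 [ 0.68778555 -0.04898517 -1.68977399]
```

View pics/w14.png

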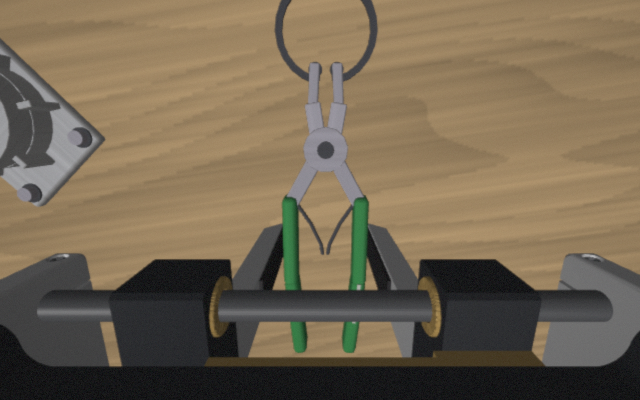

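View pics/scene14.png

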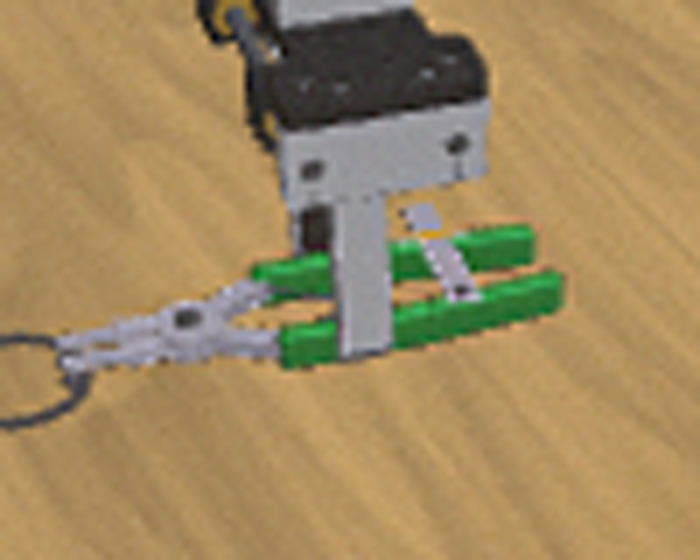

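View pics/side14.png

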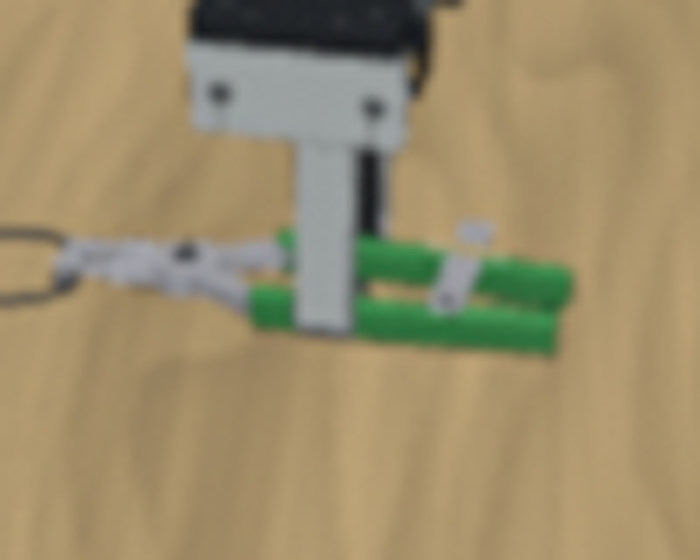

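Run:
```python
from h import *
p=snap('wrist');s=read_state()
im=p['image'].astype(int); g=(im[:,:,1]>im[:,:,0]+25)&(im[:,:,1]>im[:,:,2]+15)
T=Ro.from_euler('xyz',s['eef_rot']).as_matrix()
for v in list(range(206,286,10))+[330,340]:
    xs=np.where(g[v,250:400])[0]+250
    if len(xs)<4: continue
    l,r=xs.min()-.5,xs.max()+.5
    k=np.where(np.diff(xs)>8)[0]; li=xs[k[0]]+.5;ri=xs[k[0]+1]-.5
    for z in (103.7-24.4+9,):
        q=[T.T@(ray(p,(u,v),z)-s['eef_pos']) for u in(l,li,ri,r)]
        print(v,(l,li,ri,r),'x %.1f'%q[0][0],[round(t[1],1) for t in q],'W %.1f centres %.1f'%(q[3][1]-q[0][1],(q[3][1]+q[2][1]-q[0][1]-q[1][1])/2))
c=p['image'][0:220,260:390]; cv2.imwrite('pics/w15c.png',cv2.resize(c,None,fx=2.7,fy=2.7,interpolation=cv2.INTER_CUBIC)[:,:,::-1])
q=camera('scene'); u,v=proj(q,[465,-205,95])[0].astype(int); c=q['image'][v-20:v+20,u-25:u+25]
cv2.imwrite('pics/s15.png',cv2.resize(c,None,fx=14,fy=14,interpolation=cv2.INTER_CUBIC)[:,:,::-1])
```

```text
206 (np.float64(281.5), np.float64(296.5), np.float64(352.5), np.float64(367.5)) x 22.3 [np.float64(-27.7), np.float64(-18.5), np.float64(15.9), np.float64(25.1)] W 52.8 centres 43.6
216 (np.float64(282.5), np.float64(296.5), np.float64(352.5), np.float64(367.5)) x 15.9 [np.float64(-27.3), np.float64(-18.6), np.float64(16.0), np.float64(25.3)] W 52.6 centres 43.7
226 (np.float64(282.5), np.float64(296.5), np.float64(351.5), np.float64(367.5)) x 9.4 [np.float64(-27.5), np.float64(-18.8), np.float64(15.6), np.float64(25.5)] W 53.1 centres 43.7
236 (np.float64(282.5), np.float64(297.5), np.float64(351.5), np.float64(367.5)) x 2.7 [np.float64(-27.8), np.float64(-18.3), np.float64(15.7), np.float64(25.8)] W 53.6 centres 43.8
246 (np.float64(282.5), np.float64(297.5), np.float64(351.5), np.float64(366.5)) x -4.0 [np.float64(-28.0), np.float64(-18.5), np.float64(15.9), np.float64(25.4)] W 53.4 centres 43.9
256 (np.float64(282.5), np.float64(297.5), np.float64(351.5), np.float64(366.5)) x -10.9 [np.float64(-28.3), np.float64(-18.6), np.float64(16.0), np.float64(25.6)] W 53.9 centres 44.3
266 (np.float64(283.5), np.float64(297.5), np.float64(350.5), np.float64(365.5)) x -18.0 [np.float64(-27.9), np.float64(-18.8), np.float64(15.5), np.float64(25.2)] W 53.1 centres 43.7
276 (np.float64(283.5), np.float64(298.5), np.float64(350.5), np.float64(364.5)) x -25.1 [np.float64(-28.1), np.float64(-18.3), np.float64(15.7), np.float64(24.8)] W 52.9 centres 43.5
330 (np.float64(291.5), np.float64(304.5), np.float64(343.5), np.float64(357.5)) x -66.1 [np.float64(-24.0), np.float64(-15.1), np.float64(11.8), np.float64(21.4)] W 45.4 centres 36.1
340 (np.float64(292.5), np.float64(305.5), np.float64(342.5), np.float64(355.5)) x -74.2 [np.float64(-23.5), np.float64(-14.5), np.float64(11.2), np.float64(20.2)] W 43.8 centres 34.7
```

View pics/w15c.png

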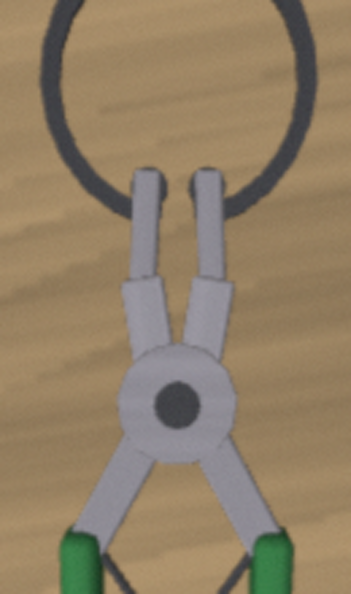

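View pics/s15.png

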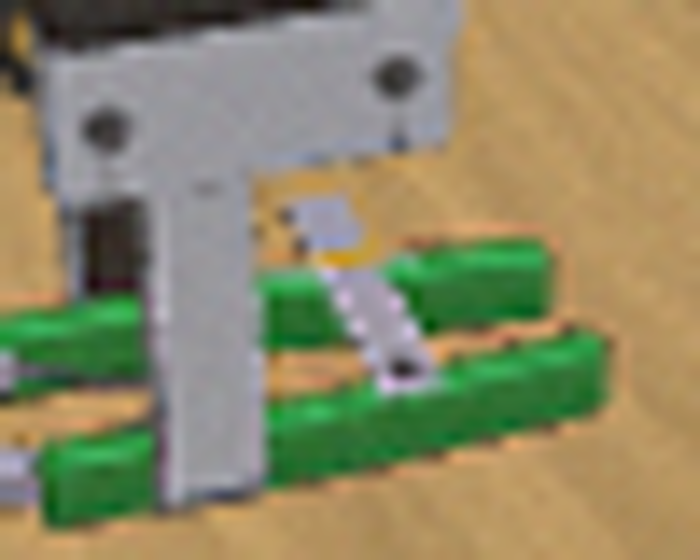

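>>> jog_arm --pt "-0.3 -1.5 0 0 0 0 5.2" --pt "-0.6 -3.5 0 0 0 0 5.2" --pt "-0.7 -4 0 0 0 0 5.2" --pt "-0.7 -4 0 0 0 0 5.2" --pt "-0.7 -4 0 0 0 0 5.2" --pt "-0.6 -4 0 0 0 0 5.2" --pt "-0.5 -3.5 0 0 0 0 5.2" --pt "-0.27 -1.88 0 0 0 0 5.2" --pt "0 -0.5 0 0 0 0 5.2" --pt "0 0 0 0 0 0 5.2" --pt "0 0 0 0 0 0 5.2" --pt "0 0 0 0 0 0 5.2"

```text
clock: 18.92
eef_pos: [502.1, 66.0, 104.1]
eef_rot: [3.142, 0.0, -0.151]
wrist_force: [0.0, 0.4, -2.0]
finger_gap: 52.6
```

Run:
```python
from h import *
p=snap('wrist','w16.png');s=read_state(); print(s['clock'],s['eef_pos'],s['eef_rot'],s['finger_gap'],s['wrist_force'])
for n in('scene','side'):
    q=snap(n); u,v=proj(q,[600,50,60])[0].astype(int); c=q['image'][v-40:v+40,u-50:u+50]
    cv2.imwrite(f'pics/{n}16.png',cv2.resize(c,None,fx=7,fy=7,interpolation=cv2.INTER_CUBIC)[:,:,::-1])
```

```text
18.975 [502.12890984  66.06389549 104.11217031] [ 3.14156294e+00  4.90676153e-05 -1.50536033e-01] 52.21483306185629 [ 0.11952157 -0.2762852  -1.92760709]
```

View pics/w16.png

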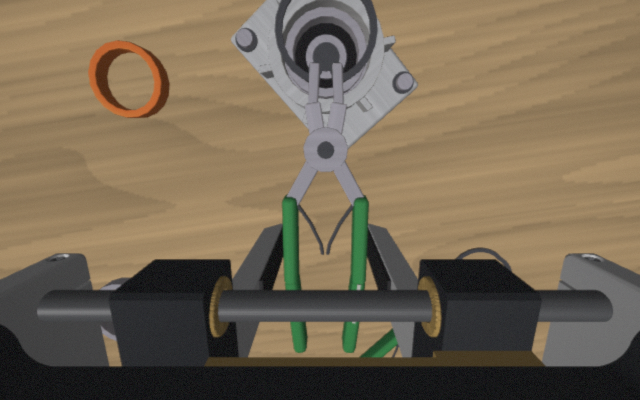

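View pics/scene16.png

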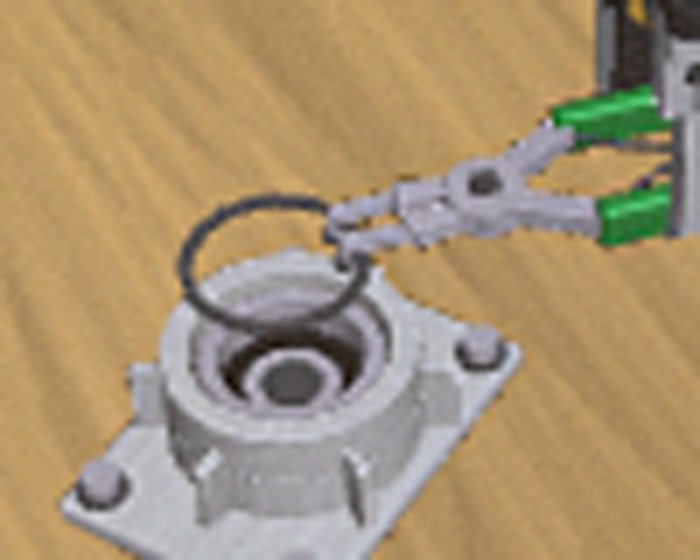

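View pics/side16.png

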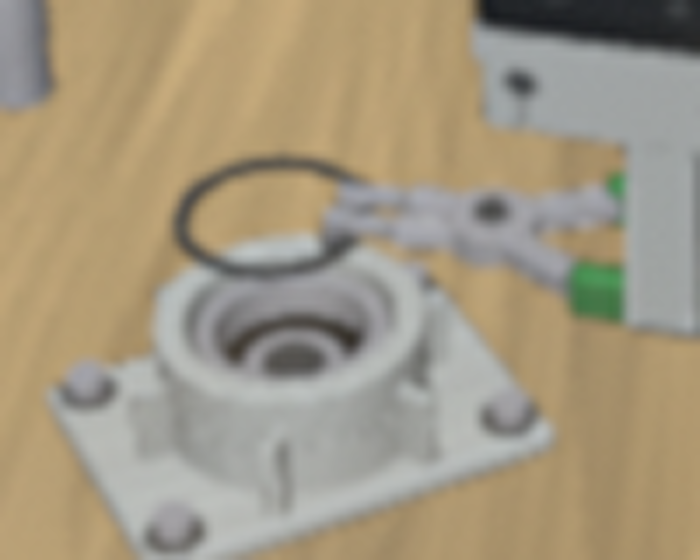

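```bash
cat >> h.py <<'E'
def clip(p,x0,y0,z,fn=None,w=12,ro=28.5,ri=26.,th=None):
    a=np.linspace(0,2*np.pi,180); a=a[(np.abs((a+0.15-np.pi+np.pi)%(2*np.pi)-np.pi)>0.5)]  # skip ears (towards -x)
    g=cv2.cvtColor(p['image'],cv2.COLOR_RGB2GRAY).astype(np.float32); g=cv2.GaussianBlur(g,(0,0),.7)
    def s(x,y,r,zz):
        q=proj(p,np.c_[x+r*np.cos(a),y+r*np.sin(a),0*a+zz]).astype(np.float32)
        ok=(q[:,1]>1)&(q[:,1]<398)
        return np.median(cv2.remap(g,q[ok,0].reshape(1,-1),q[ok,1].reshape(1,-1),cv2.INTER_LINEAR)) if 0 else cv2.remap(g,q[ok,0].reshape(1,-1),q[ok,1].reshape(1,-1),cv2.INTER_LINEAR).mean()
    R=[(s(x,y,r,z),x,y,r) for x in np.arange(x0-w,x0+w,.5) for y in np.arange(y0-w,y0+w,.5) for r in (26,27,28,29)]
    b=min(R)
    if fn:
        im=p['image'][:,:,::-1].copy()
        q=proj(p,np.c_[b[1]+b[3]*np.cos(a),b[2]+b[3]*np.sin(a),0*a+z])
        k=4; u,v=q.mean(0).astype(int); u0,v0=max(0,u-80),max(0,v-50); c=cv2.resize(im[v0:v0+120,u0:u0+180],None,fx=k,fy=k,interpolation=cv2.INTER_CUBIC)
        for t in q: cv2.circle(c,tuple(((t-[u0,v0])*k+1.5).round().astype(int)),1,(0,0,255),-1)
        cv2.imwrite('pics/'+fn,c)
    return b
E
python3 - <<'E'
from h import *
z=104-24.4+1
for n in('scene','side','wrist'):
    p=snap(n); b=bore(p,621,48,w=6); c=clip(p,620.5,48.5,z,fn='c17'+n+'.png'); print(n,b,c,'clip-bore',c[1]-b[1],c[2]-b[2])
E
```

```text
scene (np.float32(44.919548), np.float64(622.5), np.float64(50.5)) (np.float32(92.65826), np.float64(625.0), np.float64(50.5), 26) clip-bore 2.5 0.0
side (np.float32(35.197716), np.float64(621.5), np.float64(46.0)) (np.float32(109.22913), np.float64(623.5), np.float64(46.0), 26) clip-bore 2.0 0.0
wrist (np.float32(22.76788), np.float64(620.5), np.float64(48.5)) (np.float32(66.29375), np.float64(622.0), np.float64(49.0), 26) clip-bore 1.5 0.5
```

View pics/c17scene.png

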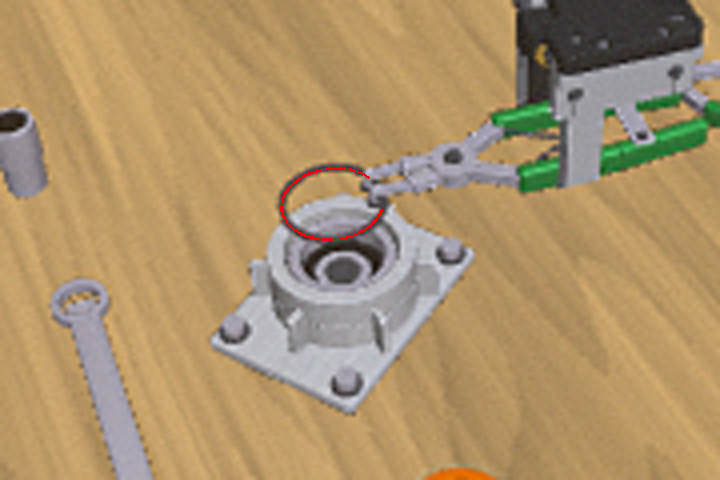

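View pics/c17side.png

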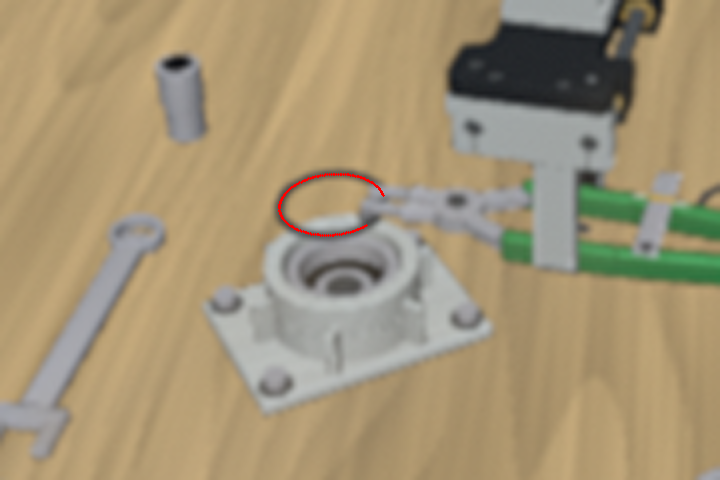

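View pics/c17wrist.png

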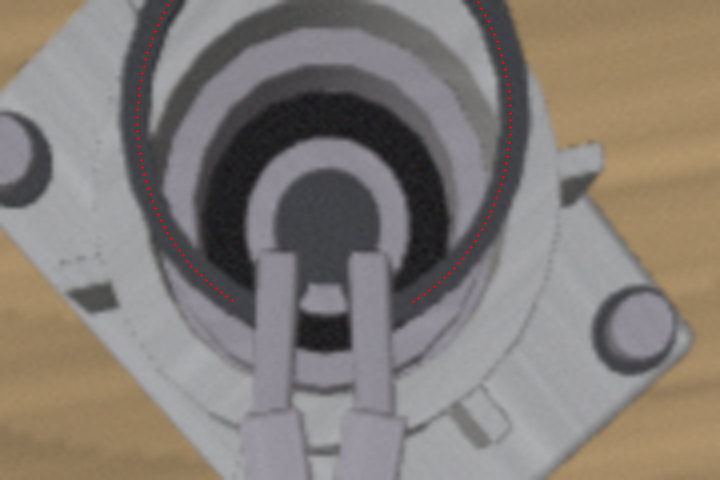

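>>> jog_arm --pt "0 0 0.7 0 0 0 5.2" --pt "0 0 1 0 0 0 5.2" --pt "0 0 0.8 0 0 0 5.2" --pt "0 0 0.3 0 0 0 5.2" --pt "0 0 0 0 0 0 5.2" --pt "0 0 0 0 0 0 5.2"

```text
clock: 19.98
eef_pos: [502.3, 66.6, 76.4]
eef_rot: [-3.142, -0.0, -0.15]
wrist_force: [0.2, -0.1, -1.0]
finger_gap: 52.1
```

```bash
sed -i 's/for r in (26,27,28,29)/for r in rr/; s/th=None/rr=(27.25,)/' h.py
python3 - <<'E'
from h import *
s=read_state(); print(s['clock'],s['eef_pos'],s['eef_rot'],s['finger_gap'],s['wrist_force'])
z=s['eef_pos'][2]-24.4+1
for n in('scene','side','wrist'):
    p=snap(n); b=bore(p,621,48,w=6,rs=(40,)); c=clip(p,620.5,48.5,z,fn='c18'+n+'.png',w=8); print(n,b,c,'clip-bore',c[1]-b[1],c[2]-b[2])
    if n=='wrist': cv2.imwrite('pics/w18.png',cv2.resize(p['image'][0:180,220:430],None,fx=3.3,fy=3.3,interpolation=cv2.INTER_CUBIC)[:,:,::-1])
E
```

```text
19.975 [502.2845297   66.55971128  76.36957456] [-3.14154004e+00 -4.22308955e-04 -1.49674955e-01] 52.06336720204868 [ 0.1942863  -0.05727802 -0.97296996]
scene (np.float32(20.576591), np.float64(615.0), np.float64(53.0)) (np.float32(96.279816), np.float64(624.0), np.float64(51.0), 27.25) clip-bore 9.0 -2.0
side (np.float32(13.700993), np.float64(621.0), np.float64(46.0)) (np.float32(109.59754), np.float64(622.0), np.float64(46.5), 27.25) clip-bore 1.0 0.5
wrist (np.float32(4.9441447), np.float64(621.5), np.float64(48.5)) (np.float32(67.1364), np.float64(623.0), np.float64(49.0), 27.25) clip-bore 1.5 0.5
```

View pics/c18scene.png

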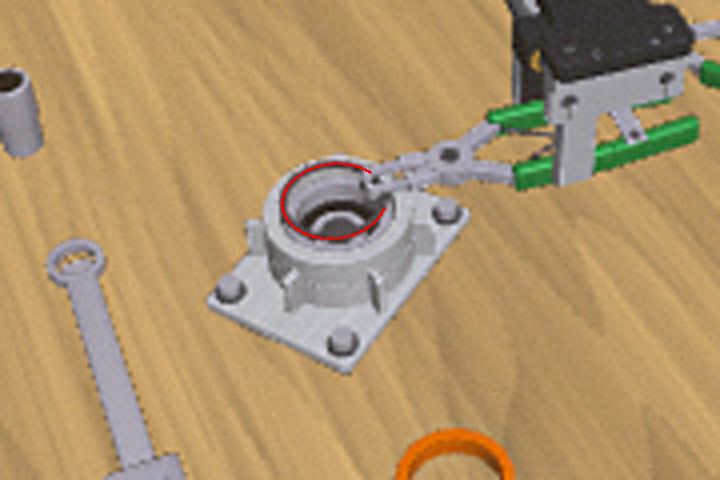

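View pics/c18side.png

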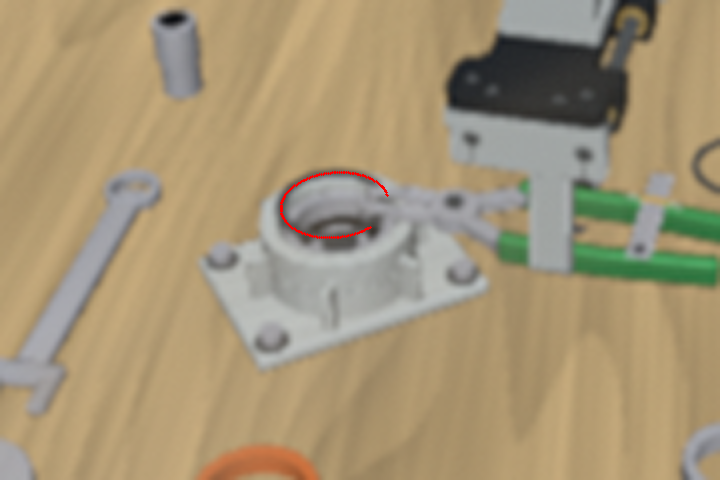

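View pics/w18.png

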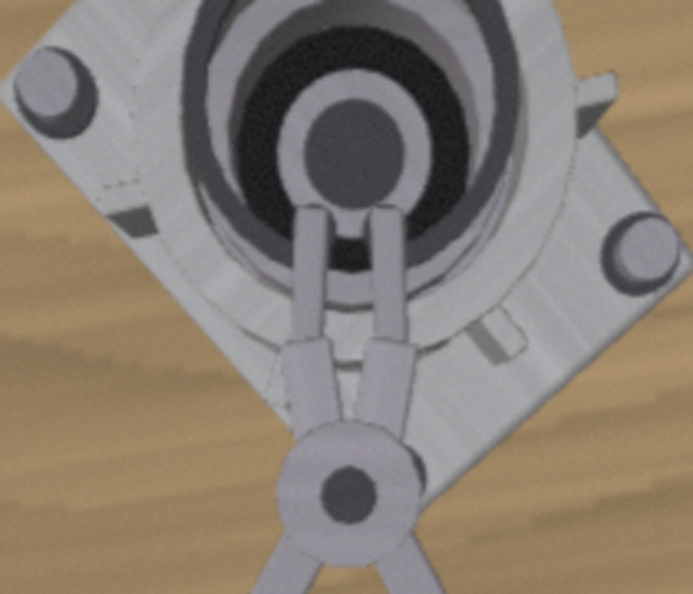

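>>> jog_arm --pt "-0.06 0.04 0 0 0 0 5.2" --pt "-0.05 0.04 0 0 0 0 5.2" --pt "0 0 0.2 0 0 0 5.2" --pt "0 0 0.2 0 0 0 5.2" --pt "0 0 0.1 0 0 0 5.2" --pt "0 0 0 0 0 0 5.2" --pt "0 0 0 0 0 0 5.2"

```text
clock: 21.0
eef_pos: [501.0, 65.9, 71.2]
eef_rot: [-3.142, -0.0, -0.15]
wrist_force: [0.2, -1.2, -1.8]
finger_gap: 52.3
```

Run:
```python
from h import *
s=read_state(); print(s['clock'],s['eef_pos'],s['eef_rot'],s['finger_gap'],s['wrist_force'])
z=s['eef_pos'][2]-24.4+1
for n in('scene','side','wrist'):
    p=snap(n); c=clip(p,620.5,48.5,z,fn='c19'+n+'.png',w=6); print(n,c)
    u,v=proj(p,[621,48,45])[0].astype(int); d=p['image'][max(0,v-35):v+35,u-50:u+50]
    cv2.imwrite(f'pics/d19{n}.png',cv2.resize(d,None,fx=7,fy=7,interpolation=cv2.INTER_CUBIC)[:,:,::-1])
```

```text
21.0 [500.95689742  65.93133266  71.16142381] [-3.14155928e+00 -3.20421652e-05 -1.49758256e-01] 52.30468116676507 [ 0.2318282  -1.21502592 -1.75252013]
scene (np.float32(97.811356), np.float64(623.0), np.float64(50.0), 27.25)
side (np.float32(112.49873), np.float64(621.0), np.float64(46.0), 27.25)
wrist (np.float32(66.38417), np.float64(622.5), np.float64(48.5), 27.25)
```

View pics/d19scene.png

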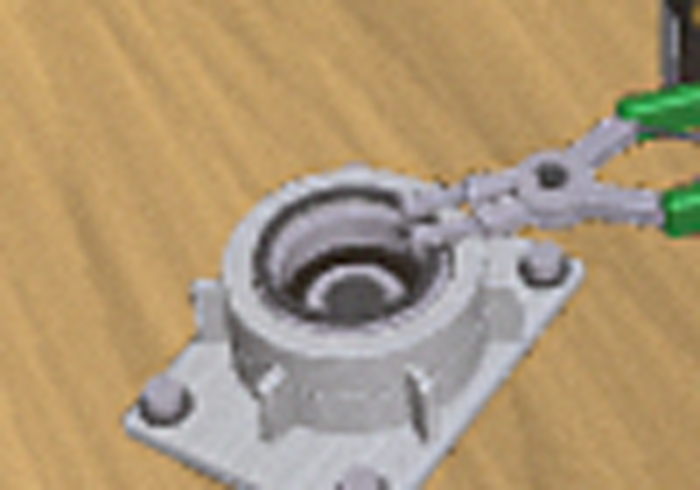

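View pics/d19side.png

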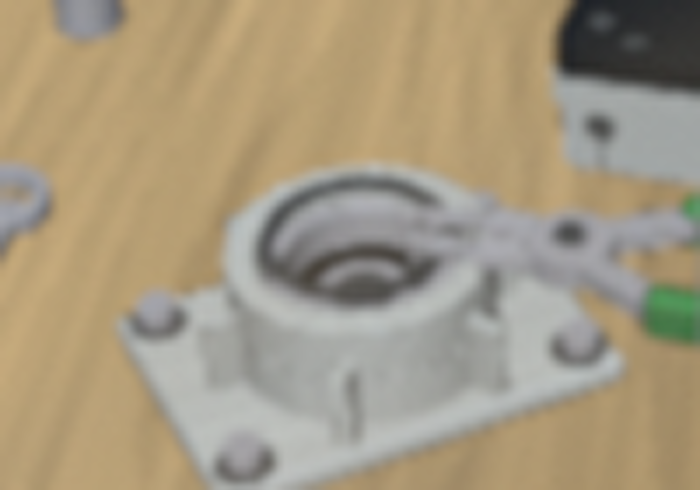

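View pics/d19wrist.png

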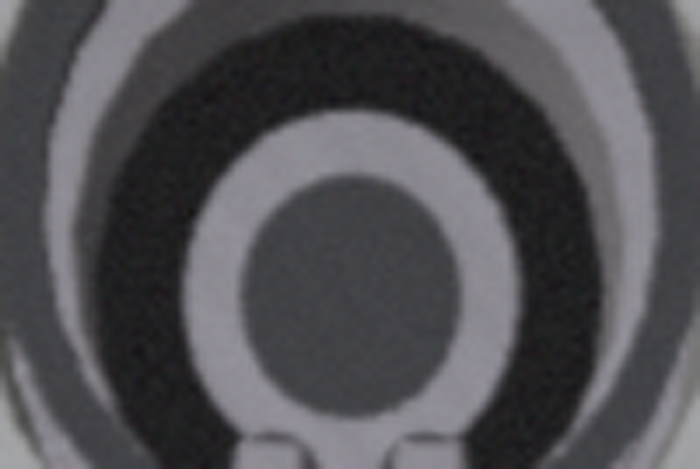

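>>> jog_arm --pt "-0.04 0 0.07 0 0 0 5.2" --pt "0 0 0.07 0 0 0 5.2" --pt "0 0 0.06 0 0 0 5.2" --pt "0 0 0 0 0 0 5.2" --pt "0 0 0 0 0 0 5.2"

```text
clock: 21.78
eef_pos: [500.5, 66.0, 69.2]
eef_rot: [3.142, -0.0, -0.15]
wrist_force: [0.5, 0.4, -1.8]
finger_gap: 52.5
```

>>> jog_arm --pt "0 0 0.05 0 0 0 5.2" --pt "0 0 0.05 0 0 0 5.2" --pt "0 0 0.05 0 0 0 5.2" --pt "0 0 0.05 0 0 0 5.2" --pt "0 0 0 0 0 0 5.2" --pt "0 0 0 0 0 0 5.2"

```text
clock: 22.52
eef_pos: [500.5, 66.0, 67.1]
eef_rot: [3.142, 0.0, -0.15]
wrist_force: [-0.5, 0.8, -1.8]
finger_gap: 52.1
```

Run:
```python
from h import *
for i in range(3):
    s=read_state(); print(s['clock'],s['eef_pos'].round(1),s['eef_rot'].round(4),round(s['finger_gap'],1),s['wrist_force'].round(1)); camera('side')
z=s['eef_pos'][2]-24.4+1
for n in('scene','side','wrist'):
    p=snap(n); c=clip(p,620.5,48.5,z,fn='c20'+n+'.png',w=6); print(n,c)
    u,v=proj(p,[621,48,45])[0].astype(int); d=p['image'][max(0,v-35):v+35,u-50:u+50]
    cv2.imwrite(f'pics/d20{n}.png',cv2.resize(d,None,fx=7,fy=7,interpolation=cv2.INTER_CUBIC)[:,:,::-1])
    if n=='wrist': cv2.imwrite('pics/w20.png',p['image'][:,:,::-1])
```

```text
22.525 [500.5  66.   67.1] [ 3.1416  0.     -0.1497] 52.1 [-0.5  0.8 -1.8]
22.575 [500.5  66.   67.2] [ 3.1416 -0.     -0.1498] 52.2 [-0.2 -0.2 -1.6]
22.625 [500.5  66.   67.2] [-3.1416 -0.     -0.1497] 52.2 [ 0.7 -0.4 -1.1]
scene (np.float32(95.13123), np.float64(622.5), np.float64(49.5), 27.25)
side (np.float32(113.74193), np.float64(621.0), np.float64(45.0), 27.25)
wrist (np.float32(66.48127), np.float64(622.0), np.float64(48.5), 27.25)
```

View pics/d20scene.png

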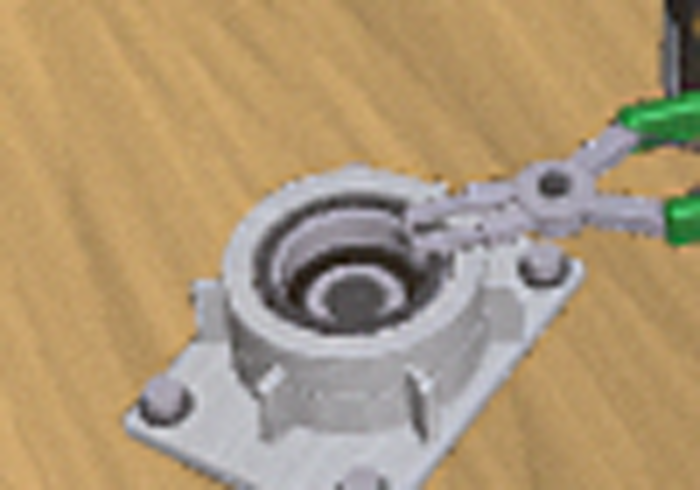

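View pics/d20side.png

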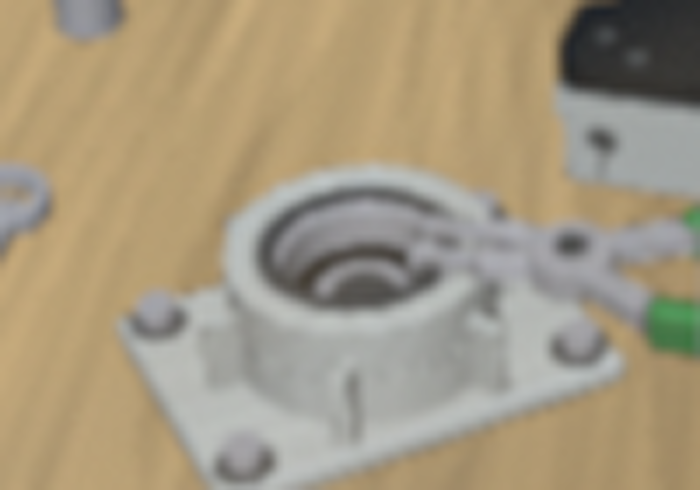

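View pics/w20.png

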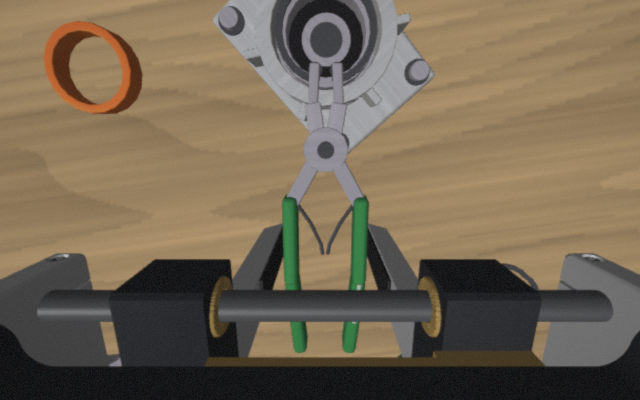

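>>> jog_arm --pt "0 0 0.04 0 0 0 5.2" --pt "0 0 0.04 0 0 0 5.2" --pt "0 0 0 0 0 0 5.2" --pt "0 0 0 0 0 0 5.2" --pt "0 0 0 0 0 0 5.2" --pt "0 0 0 0 0 0 5.2"

```text
clock: 23.58
eef_pos: [500.5, 66.0, 66.4]
eef_rot: [3.142, -0.0, -0.15]
wrist_force: [-0.1, 0.5, -2.1]
finger_gap: 52.4
```

Run:
```python
from h import *
F=[]
for i in range(6):
    s=read_state(); F.append(s['wrist_force']); p=camera('wrist')
print(s['clock'],s['eef_pos'].round(1),s['eef_rot'].round(4),round(s['finger_gap'],1),np.mean(F,0).round(2))
cv2.imwrite('pics/w21.png',cv2.resize(p['image'][0:220,210:440],None,fx=2.7,fy=2.7,interpolation=cv2.INTER_CUBIC)[:,:,::-1])
q=camera('scene'); u,v=proj(q,[480,70,60])[0].astype(int); d=q['image'][v-40:v+40,u-50:u+50]
cv2.imwrite('pics/s21.png',cv2.resize(d,None,fx=7,fy=7,interpolation=cv2.INTER_CUBIC)[:,:,::-1])
im=p['image'].astype(int); g=(im[:,:,1]>im[:,:,0]+25)&(im[:,:,1]>im[:,:,2]+15)
T=Ro.from_euler('xyz',s['eef_rot']).as_matrix()
for v in range(206,286,12):
    xs=np.where(g[v,250:400])[0]+250; z=s['eef_pos'][2]-24.4+9
    a,b=[T.T@(ray(p,(u,v),z)-s['eef_pos']) for u in(xs.min()-.5,xs.max()+.5)]; print(round(a[0],0),round(b[1]-a[1],1))
```

```text
23.825 [500.5  66.   66.3] [ 3.1416 -0.     -0.1497] 52.1 [ 0.1   0.39 -1.9 ]
22.0 52.7
15.0 52.7
7.0 53.9
-1.0 53.2
-9.0 53.7
-18.0 53.0
-26.0 52.3
```

View pics/w21.png

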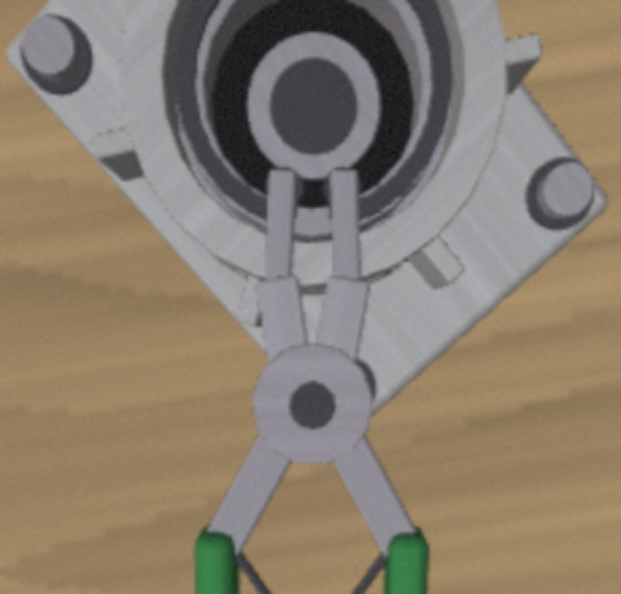

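View pics/s21.png

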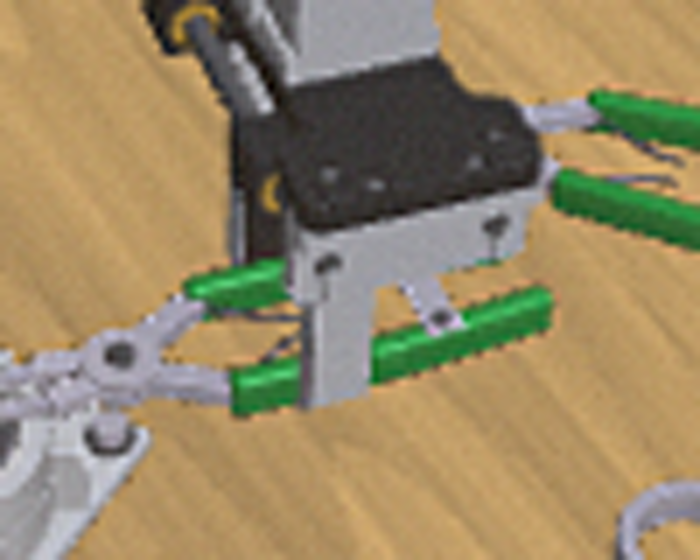

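```bash
python3 -c "
from cell import *
print(sign_off()); s=read_state(); print(s['clock'],s['eef_pos'],s['finger_gap'],s['wrist_force'])"
```

```text
the job is handed in; nothing more can be done
None
the job is handed in; nothing more can be done
```

The 58 mm grey spacer is in the bore, and the clip is in the bore mouth with the pliers still gripped and squeezed to the mark. I handed the job in at about 23.8 s; hand-in reports no verdict.

**What I did:** I lowered the spacer into the mouth of the bore and let go so that it dropped home. I then picked up the pliers farthest to the robot's right, squeezed them to a 52 mm finger gap and carried them over the bore. From there I lowered the clip straight in.

**Last checks:**
- **Squeeze:** the finger gap read 52.1 mm and the handle faces looked parallel in the wrist view, which is how they should be at the mark. Before carrying, the tip gap measured about 12 mm.
- **Clip height:** by arm height since the pick-up, the clip's underside is about 3 mm below the rim.
- **Contact:** the vertical wrist force was -1.9 N, the same as while carrying, so there was no sign of the clip touching anything.
- **Centring:** the clip-to-bore offset was about 0 to 1 mm in all three cameras. Their absolute readings of the same points differed from each other by up to about 4.5 mm, mostly in y.
- **Spacer:** it looked seated and flat in the wrist view from above.

**Not fully checked:**
- The white and yellow lines could be compared only roughly, in one scene picture after lifting, because the gripper bar hid the strap from the wrist camera.
- I did not measure the other objects again at the end; the path kept clear of them.

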